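# Slide the packed tote over the lip into its bay

## Robot

A 6-joint arm with a two-finger parallel gripper is mounted at the origin on the work surface. World frame = base frame: x ahead of the robot, y to its left, z up, the work surface at z = 0. Lengths are in m, angles in rad, forces in N, time in s.
With the tool pointing down it reaches from about 0.3 to 1 m from the base axis. Payload 5.1 kg.
Tool frame: the origin (TCP) lies on the centre line of the jaws, within the pads' length; the fingertips stand 25 mm ahead of it and the grasp point (between the pads) lies 6 mm ahead of it (ctrl.nose_length is the z of the fingertips in the tool frame, in m); z points along the fingers, x is the direction in which the jaws open and shut, and the axes are right-handed (so a half turn about z gives the same grasp; the last joint's range is limited). The gripper opens to 95 mm and grips with 3 to 60 N. Pads are 20 mm wide; open, the fingers measure 119 mm over their backs; the gripper's body (75 mm by 180 mm) begins 59 mm behind the grasp point.
Start: joints at [-1.403, 0.124, 1.65, -0, 1.367, -0.083], TCP at [0.161, -0.63, 0.24] pointing down, gripper open.
Joint ranges: [-2.61, 2.61], [-1.02, 2.33], [0.03, 2.71], [-1.35, 4.49], [0.32, 2.68], [-2.91, 2.91]. Speed limits (rad/s): [2.57, 2.57, 3.14, 3.14, 3.14, 3.14].

## Interface

Orientations are given as a 3x3 rotation matrix whose columns are the frame's x, y, z axes.
In Python, from workcell import ctrl gives the robot as it stands. The module is installed in compiled form; this text tells all that it offers.
- The arm moves only by the tool arm_command, never from a script. Its argument "plan" is a list of rows, each an object of numbers: "x", "y", "z": the shift along the tool's x, y, z in cm; "rx", "ry", "rz": the turn, a rotation vector about the tool's x, y, z in degrees; "grip": the finger opening in cm, from 0 to 9.51. A call has 1 to 8 rows; each row shifts and turns the pose as measured when the row begins, along the tool's axes as they then stand; what a row does not reach is not made up. A row lasts 1/10 s, in which the tool goes at most 50 mm and 8.59 degrees, less where a joint would pass 70% of its speed; a pose out of reach is approached as far as the arm can. A call with a gripper value outside its range is refused whole. The fingers move at their own pace and stop on an object; "squeeze" is the grip in N (left out, the last holds). Time passes only in rows, so rows that do not move let the fingers close. It gives the time, the measured TCP pose, the force and the opening at its end, in the units of the state.
- ctrl.read_state(): the state, without advancing time (a new reading comes with each control period).
- ctrl.grab_frame(name): name is "scene" or "top" or "wrist"; returns a dict with "img" (384x512x3 uint8, blue, green, red), "camera_matrix" (3x3 intrinsics, pixels), "pose" (4x4, takes a point from camera to world coordinates); the wrist camera has in their place "mount" (4x4, takes a point from camera to tool coordinates, whose origin is the TCP and whose axes are the tool frame's). Camera axes: x right, y up, looking along -z (the intrinsics and any distortion apply to the point x, -y, -z); pixel columns grow to the right and rows downward; lengths in m; the calibration is good to about 2 mm. A picture is of the moment at which its call begins: read the wrist's pose just before it. There is no depth.
- ctrl.job_done(): hands the job in, once; it reports no verdict.
Trained networks look in the newest picture that a camera, given by its name, has taken for a name from the list of things; names that differ only in an ending like _2 or _b are one class to them, and where a whole thing is asked for, a point or a joint stands for the part that bears it (a point fixed in the world has none). Each returns a list of dicts, best first, with "conf" (0 to 1); they miss things now and then, are a little off and sometimes report something else, mostly with a low value. They report only what shows in the picture. A call takes as long as a camera call. They do not tell look-alikes from the thing itself.
- ctrl.recognise(name, camera): "point" ([column, row] in pixels, amid what is visible of it).
- ctrl.cut_out(name, camera): "region" (384x512 bool, what is visible of it) and "point" ([column, row] in pixels, amid what is visible of it).
- ctrl.landmark_of(name, camera): "point" ([column, row] in pixels: a listed point, or the origin of a listed thing).
The state is a dict: "t": time; "joint_positions": joint angles; "joint_vel": joint speeds; "joint_efforts": joint torques, N m; "tcp_pos": TCP position; "tcp_rot": TCP orientation; "wrist_force": force on the tool from outside, world axes, zero at the start; "moment": the same for the moment, N m; "gripper_width": finger opening in m.
Only numpy, scipy, OpenCV 4.12 (cv2) and the standard library are available. Lean on these libraries where they do the work, as an engineer would, in place of code of your own. Each camera call takes 0.05 s, during which the arm holds its last target.

## Task

Put the packed blue tote away in the steel bay: tip up its leading end, keeping its rear end on the worktop, and set that end on top of the yellow lip; then slide the tote in over the lip until it lies flat inside, and press it gently but definitely home against the sprung red buffer so that it stays there touching it. Always leave one of its ends resting - never carry it through the air - and do not tip it steeply or ram the buffer to the end of its travel, and leave the other goods where they are.

Things in the scene. Friction and masses are not known exactly. Their poses are not given: they have to be found in the camera images.
- tote_center (a point): centre of the loose blue tote (170 long x 130 wide x 70 mm high, 0.55 to 0.9 kg, packed with tins to 57 mm above its underside: no room for fingers inside). Point at mid-length and mid-width, 35 mm above the underside. x axis along its length towards the leading end, which goes first into the bay. Starts flat before the lip, up to 0.25 rad and 30 mm out of line
- front_handle (a point): middle of the steel bar handle near the tote's leading end: round bar 12 mm thick, 121 mm long across the tote (along the tote's y), bar centre 118 mm above the underside, 48 mm above the rim, 60 mm ahead of the tote's middle; stands on a 12 mm post at each side wall, free below and around in between. Pinched across the bar it lets the tote pivot about the bar
- rear_handle (a point): middle of the same bar handle near the tote's rear end, 60 mm behind the tote's middle; pinched, it serves to push the tote along
- tote_nose (a point): lower edge of the tote's leading face, mid-width, at underside level (85 mm ahead of the tote's middle)
- tote_tail (a point): lower edge of the tote's rear face, mid-width, at underside level (85 mm behind the tote's middle). The rear face is a flat upright wall 130 wide x 70 mm high
- bay: fixed steel bay on the worktop. Origin on the worktop (z = 0) under the middle of its yellow lip; x axis points inwards (the way the tote slides), z up. The lip runs across the whole front: 12 mm thick (x from -6 to 6 mm), 16 mm high, upright face. Behind it the floor is 8 mm above the worktop. Short flared guides, 34 mm high, reach from the lip out to x = -43 mm, y = +-102 mm
- bay_mid (a point): middle of the bay's floor, 100 mm behind the lip's middle, 8 mm above the worktop; axes as the bay's. Side walls, tops 34 mm above the worktop, inner faces at y = +-74, outer at y = +-86 mm, run from the lip to 284 mm behind it. A dark stop carriage (38 mm high, 50 mm with its knobs) is clamped across the far part, the red buffer before it
- buffer (a joint): sprung red buffer plate on the stop carriage, 120 mm wide, upper edge 37 mm above the worktop. Value: how far it is pressed inwards, 0 free, 7 mm at its hard end; it pushes back with 3.5 N per mm. Where the carriage is clamped is not measured: the face of the free buffer lies anywhere from x = 184 to 220 mm in the bay's frame
- sauce_jar: bystander: amber jar with red cap, 64 mm across, 90 mm high, origin at the centre of its underside
- tin_can: bystander: tin with green band, 74 mm across, 75 mm high, origin at the centre of its underside
- small_carton: bystander: cardboard carton 90 x 70 x 60 mm, origin at the centre of its underside
- oil_bottle: bystander: yellow bottle 70 mm across, 200 mm high, origin at the centre of its underside
- steel_bowl: bystander: steel bowl 120 mm across, 55 mm high, origin at the centre of its underside
- food_tub: bystander: white lidded tub 140 x 110 x 78 mm, origin at the centre of its underside
Things that resemble listed ones, but are neither listed nor needed, are in the scene too. Leave any green or turquoise look-alike of the part that bears tote_center alone.

How it is judged:
On the way, in this order (a step that is already met when the one before it is completed fails the run):
1. the tote's leading edge is up on or over the lip while its rear edge is still on the worktop in front of it (x of tote_nose in the frame of bay above 0 m and height (world z) of tote_nose above 0.013 m and height (world z) of tote_tail below 0.008 m and x of tote_tail in the frame of bay below -0.05 m), for 0.2 s.
2. the tote, with its rear edge past the lip, presses the buffer in by at least 1.2 mm (about 4 N) (x of tote_tail in the frame of bay above 0.004 m and value of joint buffer above 0.0012 m), for 0.2 s.
At the end, for the whole second after the job is handed in: the tote lies flat (within 0.03 rad) and at rest on the bay's floor, wholly behind the lip (rear edge at least 4 mm in from the lip's middle), straight within 0.1 rad, and still touches the buffer (pressed in by more than 0.1 mm) (x of tote_tail in the frame of bay above 0.004 m and height (world z) of each of tote_tail, tote_nose below 0.012 m and angle between tote_center's own z axis and vertical below 0.03 rad and angle between the x axis of tote_center and the x axis of bay, either way round below 0.1 rad and value of joint buffer above 0.0001 m and linear speed of tote below 0.01 m/s).
It fails at once if the tote is carried: its rear edge is more than 15 mm off the worktop while its leading edge has not yet reached the lip, or both edges are more than 30 mm above the worktop ((height (world z) of tote_tail above 0.015 m and x of tote_nose in the frame of bay below -0.006 m) or height (world z) of each of tote_tail, tote_nose above 0.03 m).
It fails at once if the tote is tipped by more than 0.4 rad (angle between tote_center's own z axis and vertical above 0.4 rad).
It fails at once if the buffer is rammed: pressed in by more than 6 mm (21 N) (value of joint buffer above 0.006 m).
It fails at once if another article is moved by more than 25 mm (distance of any of sauce_jar, tin_can, small_carton, oil_bottle, steel_bowl, food_tub from where it was at the start of the episode above 0.025 m).
It also fails if it takes over 72 s, if anything falls off the work surface, if the arm or the gripper's body presses on something with over 40 N, if the wrist force passes 120 N, or if a joint passes its speed limit or range.

## Working session

There is one attempt and no reset: what is moved stays moved. The work goes in short steps, Python scripts to look and compute and a tool call to move; the robot and the scene stay as the last step left them, time stands still between calls to the robot, and variables do not carry over. Pictures are saved under pics/ and viewed, and the job is handed in when it is done.

Besides the shell and the picture viewer there is one more tool, called after "Call:" as name([rows], argument=value, ...), one row to a line, values as JSON. arm_command: Moves the arm, as the interface text tells. Its arguments: {"type":"object","properties":{"plan":{"type":"array"},"squeeze":{"type":"number"}},"required":["plan"]}

```bash
mkdir -p pics; python3 - <<'E'
from workcell import ctrl
import cv2, numpy as np
s=ctrl.read_state(); print(s)
for n in("scene","top","wrist"):
    f=ctrl.grab_frame(n); cv2.imwrite(f"pics/{n}0.png",f["img"]); print(n,f["camera_matrix"],f.get("pose",f.get("mount")),[k for k in f])
    for t in("tote_center","front_handle","rear_handle","tote_nose","tote_tail","bay","bay_mid","buffer"):
        print(t,[(np.round(d["point"],1).tolist(),round(d["conf"],2)) for d in ctrl.landmark_of(t,n)[:3]])
E
```

```text
{'t': 0.0, 'joint_positions': array([-1.40260074e+00,  1.24482992e-01,  1.65165353e+00,  1.91635903e-06,
        1.36749246e+00, -8.26165008e-02]), 'joint_vel': array([ 0.00265928, -0.00025044,  0.001504  ,  0.00044788,  0.00063582,
        0.00139427]), 'joint_efforts': array([-1.62140845e-03, -4.17606997e+01, -3.59933674e+01,  7.72564975e-02,
        4.91271063e-02, -1.65976608e-04]), 'tcp_pos': array([ 0.16118796, -0.62909522,  0.23841341]), 'tcp_rot': array([[ 2.48189995e-01, -9.68711315e-01, -3.39039692e-04],
       [-9.68709249e-01, -2.48190168e-01,  2.00791421e-03],
       [-2.02923553e-03, -1.69913331e-04, -9.99997927e-01]]), 'wrist_force': array([-0.15960486,  0.41429196, -0.02078851]), 'moment': array([-0.06441711, -0.0313154 ,  0.04305952]), 'gripper_width': 0.09516199235899049}
scene [[414.05280856   0.         257.83201549]
 [  0.         414.05280856 186.07550898]
 [  0.           0.           1.        ]] [[-0.15373978 -0.78031669  0.606193    1.35629027]
 [ 0.98797292 -0.11112273  0.10752321  0.10818033]
 [-0.01654033  0.61543286  0.78801574  1.1731502 ]
 [ 0.          0.          0.          1.        ]] ['img', 'camera_matrix', 'pose']
tote_center [([182.2, 146.1], 0.8), ([233.6, 182.4], 0.78), ([104.8, 170.7], 0.73)]
front_handle [([101.6, 142.1], 0.75), ([250.9, 170.5], 0.66), ([194.3, 132.4], 0.65)]
rear_handle [([90.4, 167.2], 0.94), ([164.4, 133.2], 0.73), ([218.4, 169.3], 0.56)]
tote_nose [([261.7, 189.8], 0.91), ([115.9, 164.0], 0.91), ([206.1, 148.6], 0.8)]
tote_tail [([100.6, 192.7], 0.8), ([159.1, 157.1], 0.72)]
bay [([282.6, 202.7], 0.72)]
bay_mid [([309.1, 203.8], 0.58)]Traceback (most recent call last):
  File "<stdin>", line 7, in <module>
ValueError: it knows: bay, bay_mid, food_tub, front_handle, oil_bottle, rear_handle, sauce_jar, small_carton, steel_bowl, tin_can, tote_center, tote_nose, tote_tail
```

```bash
cat > h.py <<'E'
from workcell import ctrl
import cv2, numpy as np
NAMES=("tote_center","front_handle","rear_handle","tote_nose","tote_tail","bay","bay_mid")
def cam(f):
    K=f["camera_matrix"]
    if "pose" in f: T=f["pose"]
    else:
        s=ctrl.read_state(); B=np.eye(4);B[:3,:3]=s["tcp_rot"];B[:3,3]=s["tcp_pos"];T=B@f["mount"]
    return K,T
def proj(K,T,p):
    p=np.atleast_2d(p); c=(p-T[:3,3])@T[:3,:3]; c=c*[1,-1,-1]; u=c@K.T; return u[:,:2]/u[:,2:]
def back(K,T,uv,z):
    d=np.linalg.solve(K,[uv[0],uv[1],1])*[1,-1,-1]; d=T[:3,:3]@d
    return T[:3,3]+d*(z-T[2,3])/d[2]
def grab(n,name):
    f=ctrl.grab_frame(n); cv2.imwrite(f"pics/{name}.png",f["img"]); K,T=cam(f); return f["img"],K,T
E
python3 - <<'E'
from h import *
Z=dict(tote_center=.035,front_handle=.118,rear_handle=.118,tote_nose=0,tote_tail=0,bay=0,bay_mid=.008)
for n in("scene","top","wrist"):
    im,K,T=grab(n,n+"0")
    print(n,K[0,0],T[:3,3],im.shape)
    for t in NAMES:
        print(t,[(np.round(d["point"],1).tolist(),round(d["conf"],2),back(K,T,d["point"],Z[t]).round(3)[:2].tolist()) for d in ctrl.landmark_of(t,n)[:4]])
E
```

```text
scene 414.05280856177353 [1.35629027 0.10818033 1.1731502 ] (384, 512, 3)
tote_center [([182.2, 143.8], 0.97, [0.32, -0.364]), ([104.8, 172.5], 0.96, [0.497, -0.604]), ([232.3, 186.8], 0.95, [0.496, -0.135])]
front_handle [([194.0, 131.4], 0.73, [0.329, -0.303]), ([104.5, 144.7], 0.69, [0.438, -0.601]), ([247.1, 167.3], 0.56, [0.471, -0.084])]
rear_handle [([216.2, 167.4], 0.84, [0.486, -0.187]), ([163.9, 135.2], 0.63, [0.363, -0.406]), ([90.6, 163.8], 0.58, [0.53, -0.615])]
tote_nose [([261.1, 192.0], 0.85, [0.479, -0.036]), ([204.8, 151.5], 0.81, [0.315, -0.28]), ([110.3, 160.7], 0.74, [0.412, -0.627]), ([206.9, 257.0], 0.74, [0.759, -0.168])]
tote_tail [([161.1, 155.5], 0.95, [0.359, -0.442]), ([210.6, 192.0], 0.78, [0.504, -0.214]), ([98.1, 191.4], 0.7, [0.559, -0.616])]
bay [([281.8, 202.1], 0.91, [0.512, 0.042])]
bay_mid [([308.6, 204.5], 0.71, [0.515, 0.135])]
top 363.5521973314441 [ 0.26086096 -0.05779455  1.61155015] (384, 512, 3)
tote_center [([381.9, 201.1], 0.84, [0.504, -0.606]), ([271.2, 206.8], 0.6, [0.476, -0.121])]
front_handle [([320.5, 238.5], 0.97, [0.336, -0.318]), ([262.1, 202.4], 0.6, [0.483, -0.08])]
rear_handle [([287.1, 200.8], 0.9, [0.49, -0.184]), ([345.9, 229.8], 0.59, [0.372, -0.423]), ([213.8, 194.7], 0.43, [0.514, 0.121])]
tote_nose [([256.4, 205.6], 0.94, [0.485, -0.056]), ([385.4, 227.8], 0.78, [0.391, -0.627]), ([304.4, 244.2], 0.6, [0.316, -0.268])]
tote_tail [([377.2, 189.1], 0.94, [0.564, -0.6]), ([343.5, 233.2], 0.88, [0.365, -0.441]), ([212.7, 196.8], 0.57, [0.524, 0.14])]
bay [([233.1, 199.8], 0.81, [0.511, 0.048])]
bay_mid [([212.5, 196.4], 0.72, [0.524, 0.14])]
wrist 325.6067858061083 [ 0.23177315 -0.61199751  0.38466085] (384, 512, 3)
tote_center []
front_handle []
rear_handle []
tote_nose []
tote_tail []
bay []
bay_mid []
```

View pics/scene0.png

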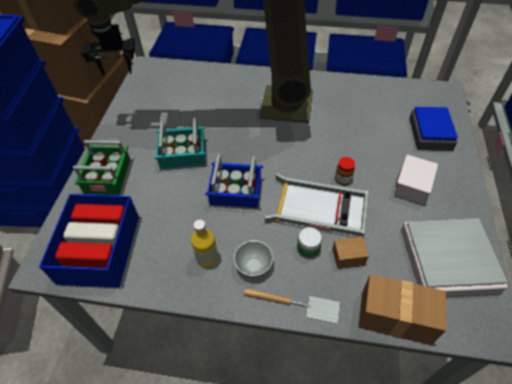

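```bash
sleep 1
```

```text
(no output)
```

View pics/top0.png

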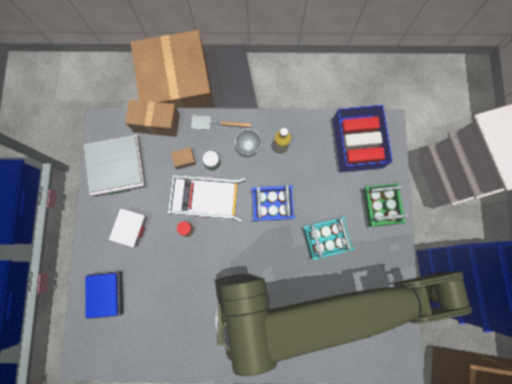

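```bash
python3 - <<'E'
import cv2
a=cv2.imread("pics/scene0.png")[110:270,140:390]; a=cv2.resize(a,None,fx=3.1,fy=3.1,interpolation=cv2.INTER_CUBIC); cv2.imwrite("pics/c1.png",a)
E
python3 - <<'E'
from h import *
f=ctrl.grab_frame("wrist"); print(f["mount"].round(4))
E
```

```text
[[ 1.000e+00  4.000e-04  1.300e-03  4.000e-04]
 [ 7.000e-04 -9.662e-01 -2.578e-01 -7.270e-02]
 [ 1.200e-03  2.578e-01 -9.662e-01 -1.450e-01]
 [ 0.000e+00  0.000e+00  0.000e+00  1.000e+00]]
```

View pics/wrist0.png

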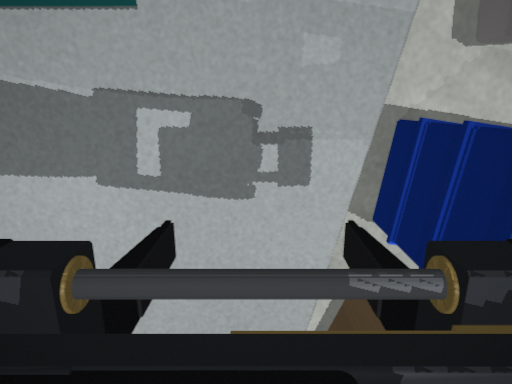

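```bash
sleep 1
```

```text
(no output)
```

View pics/c1.png

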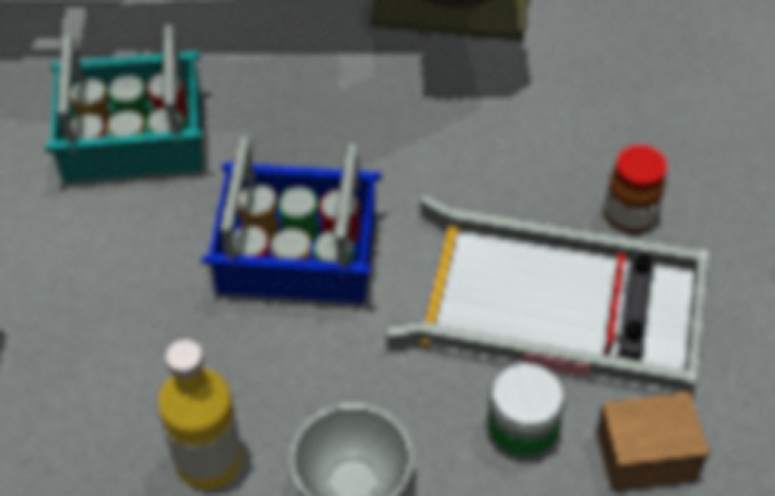

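Call:
arm_command([
  {"z": -4.9},
  {"z": -4.9},
  {"z": -4.9},
  {"x": -3.5,"y": -3.4},
  {"x": -3.5,"y": -3.4},
  {"x": -3.5,"y": -3.4},
  {"x": -3.5,"y": -3.4},
  {"x": -3.5,"y": -3.4},
])

```text
validation failed for argument at $.pl...
```

Call:
arm_command([
  {"x": -3.5,"y": -3.4},
  {"x": -3.5,"y": -3.4},
  {"x": -3.5,"y": -3.4},
  {"x": -3.5,"y": -3.4},
  {"x": -3.5,"y": -3.4},
  {"x": -3.5,"y": -3.4},
  {"x": -3.5,"y": -3.4},
  {},
])

```text
validation failed for argument at $.pl...
```

```bash
python3 - <<'E'
from h import *
Z=dict(tote_center=.035,front_handle=.118,rear_handle=.118,tote_nose=0,tote_tail=0,bay=0,bay_mid=.008)
for n in("scene","top","wrist"):
    im,K,T=grab(n,n+"1")
    print(n)
    for t in NAMES:
        print(t,[(np.round(d["point"],1).tolist(),round(d["conf"],2),back(K,T,d["point"],Z[t]).round(3)[:2].tolist()) for d in ctrl.landmark_of(t,n)[:4]])
s=ctrl.read_state(); print(s["t"],s["tcp_pos"],s["tcp_rot"])
E
```

```text
scene
tote_center [([180.8, 146.5], 0.91, [0.334, -0.365]), ([105.6, 171.4], 0.83, [0.492, -0.603]), ([233.2, 183.9], 0.55, [0.483, -0.134]), ([305.9, 204.2], 0.46, [0.534, 0.125])]
front_handle [([192.4, 131.4], 0.82, [0.33, -0.309]), ([250.7, 167.0], 0.72, [0.468, -0.072]), ([103.8, 143.5], 0.61, [0.432, -0.606]), ([214.1, 164.9], 0.22, [0.476, -0.196])]
rear_handle [([216.9, 169.1], 0.85, [0.493, -0.183]), ([162.8, 133.3], 0.68, [0.354, -0.413]), ([90.9, 166.6], 0.56, [0.542, -0.609])]
tote_nose [([207.1, 150.2], 0.93, [0.308, -0.273]), ([261.1, 190.4], 0.79, [0.472, -0.037]), ([113.0, 160.3], 0.79, [0.409, -0.617]), ([246.0, 168.2], 0.52, [0.377, -0.109])]
tote_tail [([210.3, 189.4], 0.83, [0.493, -0.218]), ([161.7, 156.7], 0.64, [0.365, -0.438]), ([99.5, 193.0], 0.56, [0.565, -0.608]), ([413.7, 184.6], 0.56, [0.369, 0.499])]
bay [([281.8, 202.1], 0.73, [0.512, 0.042])]
bay_mid [([310.6, 203.9], 0.67, [0.511, 0.141])]
top
tote_center [([383.8, 200.9], 0.92, [0.505, -0.614]), ([330.2, 238.4], 0.83, [0.341, -0.375]), ([272.1, 205.6], 0.66, [0.481, -0.125])]
front_handle [([263.8, 2
[... 242 characters left out ...]
598]), ([261.7, 199.2], 0.6, [0.496, -0.078])]
tote_nose [([305.9, 238.4], 0.82, [0.342, -0.275]), ([255.4, 203.4], 0.63, [0.495, -0.052]), ([383.6, 228.0], 0.59, [0.39, -0.619])]
tote_tail [([341.2, 234.9], 0.95, [0.358, -0.431]), ([291.6, 203.7], 0.89, [0.495, -0.214]), ([375.4, 188.3], 0.85, [0.568, -0.592])]
bay [([232.4, 199.4], 0.92, [0.513, 0.052])]
bay_mid [([213.1, 199.9], 0.57, [0.509, 0.137])]
wrist
tote_center []
front_handle []
rear_handle []
tote_nose []
tote_tail []
bay []
bay_mid []
2.85 [ 0.16128694 -0.62964885  0.2396425 ] [[ 2.48147964e-01 -9.68722142e-01 -2.02397632e-05]
 [-9.68722139e-01 -2.48147965e-01  6.87955920e-05]
 [-7.16662693e-05  2.53522059e-06 -9.99999997e-01]]
```

View pics/wrist1.png

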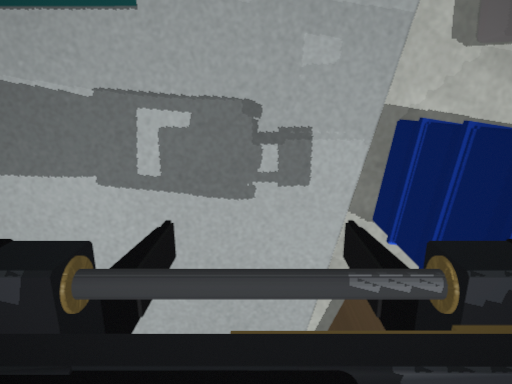

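Call:
arm_command([
  {"x": 0,"y": 0,"z": -4.9,"rx": 0,"ry": 0,"rz": 0,"grip": 9.5},
  {"x": 0,"y": 0,"z": -4.9,"rx": 0,"ry": 0,"rz": 0,"grip": 9.5},
  {"x": 0,"y": 0,"z": -4.9,"rx": 0,"ry": 0,"rz": 0,"grip": 9.5},
])

```text
t: 3.15
tcp_pos: [0.1606, -0.6261, 0.3775]
tcp_rot: [[0.248, -0.969, -0.004], [-0.968, -0.248, 0.023], [-0.023, -0.002, -1.0]]
wrist_force: [-0.2, -0.6, -0.5]
gripper_width: 0.0952
```

Call:
arm_command([
  {"x": -3.5,"y": -3.4,"grip": 9.5},
  {"x": -3.5,"y": -3.4,"grip": 9.5},
  {"x": -3.5,"y": -3.4,"grip": 9.5},
  {"x": -3.5,"y": -3.4,"grip": 9.5},
  {"x": -3.5,"y": -3.4,"grip": 9.5},
  {"x": -3.5,"y": -3.4,"grip": 9.5},
  {"x": -3.5,"y": -3.4,"grip": 9.5},
  {"x": -3.5,"y": -3.4,"grip": 9.5},
])

```text
validation failed for argument at $.pl...
```

Full rows are needed.

Call:
arm_command([
  {"x": -3.5,"y": -3.4,"z": 0,"rx": 0,"ry": 0,"rz": 0,"grip": 9.5},
  {"x": -3.5,"y": -3.4,"z": 0,"rx": 0,"ry": 0,"rz": 0,"grip": 9.5},
  {"x": -3.5,"y": -3.4,"z": 0,"rx": 0,"ry": 0,"rz": 0,"grip": 9.5},
  {"x": -3.5,"y": -3.4,"z": 0,"rx": 0,"ry": 0,"rz": 0,"grip": 9.5},
  {"x": -3.5,"y": -3.4,"z": 0,"rx": 0,"ry": 0,"rz": 0,"grip": 9.5},
  {"x": -3.5,"y": -3.4,"z": 0,"rx": 0,"ry": 0,"rz": 0,"grip": 9.5},
  {"x": -3.5,"y": -3.4,"z": 0,"rx": 0,"ry": 0,"rz": 0,"grip": 9.5},
  {"x": -3.5,"y": -3.4,"z": 0,"rx": 0,"ry": 0,"rz": 0,"grip": 9.5},
])

```text
t: 3.95
tcp_pos: [0.3581, -0.2857, 0.393]
tcp_rot: [[0.237, -0.972, 0.004], [-0.972, -0.237, 0.0], [0.0, -0.004, -1.0]]
wrist_force: [1.2, -1.3, -0.4]
gripper_width: 0.0952
```

Call:
arm_command([
  {"x": -4.4,"y": -1.5,"z": 0,"rx": 0,"ry": 0,"rz": 1.5,"grip": 9.5},
  {"x": -4.4,"y": -1.5,"z": 0,"rx": 0,"ry": 0,"rz": 1.5,"grip": 9.5},
  {"x": -4.4,"y": -1.5,"z": 0,"rx": 0,"ry": 0,"rz": 1.5,"grip": 9.5},
  {"x": -4.4,"y": -1.5,"z": 0,"rx": 0,"ry": 0,"rz": 1.5,"grip": 9.5},
  {"x": -4.4,"y": -1.5,"z": 0,"rx": 0,"ry": 0,"rz": 1.5,"grip": 9.5},
  {"x": 0,"y": 0,"z": 0,"rx": 0,"ry": 0,"rz": 0,"grip": 9.5},
  {"x": 0,"y": 0,"z": 0,"rx": 0,"ry": 0,"rz": 0,"grip": 9.5},
  {"x": 0,"y": 0,"z": 0,"rx": 0,"ry": 0,"rz": 0,"grip": 9.5},
])

```text
t: 4.75
tcp_pos: [0.3917, -0.0414, 0.3948]
tcp_rot: [[0.114, -0.993, 0.011], [-0.993, -0.114, 0.0], [0.001, -0.011, -1.0]]
wrist_force: [0.6, -0.5, 0.2]
gripper_width: 0.0949
```

```bash
python3 - <<'E'
from h import *
Z=dict(tote_center=.035,front_handle=.118,rear_handle=.118,tote_nose=0,tote_tail=0,bay=0,bay_mid=.008)
for n in("wrist",):
    im,K,T=grab(n,n+"2"); np.savez("w2.npz",K=K,T=T)
    print(n)
    for t in NAMES:
        print(t,[(np.round(d["point"],1).tolist(),round(d["conf"],2),back(K,T,d["point"],Z[t]).round(3)[:2].tolist()) for d in ctrl.landmark_of(t,n)[:4]])
s=ctrl.read_state(); print(s["t"],s["tcp_pos"],s["tcp_rot"])
E
```

```text
wrist
tote_center [([452.2, 212.5], 0.68, [0.337, -0.364]), ([322.4, 100.3], 0.56, [0.487, -0.126]), ([371.3, 104.0], 0.38, [0.49, -0.2])]
front_handle [([445.0, 231.4], 0.64, [0.33, -0.307])]
rear_handle [([383.0, 101.6], 0.6, [0.49, -0.187])]
tote_nose [([266.6, 100.5], 0.92, [0.478, -0.044]), ([389.2, 210.8], 0.76, [0.319, -0.278])]
tote_tail [([373.1, 104.2], 0.87, [0.492, -0.214]), ([487.9, 197.8], 0.68, [0.361, -0.441]), ([324.0, 98.8], 0.37, [0.491, -0.135]), ([289.2, 93.7], 0.31, [0.493, -0.079])]
bay [([212.7, 75.2], 0.6, [0.507, 0.044]), ([79.0, 143.5], 0.35, [0.376, 0.255])]
bay_mid [([150.5, 59.7], 0.74, [0.518, 0.139])]
5.15 [ 0.39170618 -0.04159258  0.39467582] [[ 1.12518156e-01 -9.93594582e-01  1.04628345e-02]
 [-9.93649444e-01 -1.12518971e-01  5.12518359e-04]
 [ 6.68031909e-04 -1.04540573e-02 -9.99945132e-01]]
```

View pics/wrist2.png

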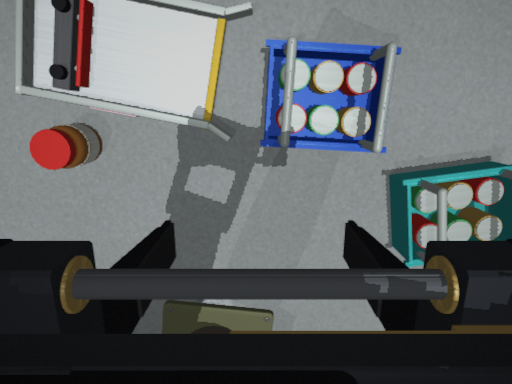

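Call:
arm_command([
  {"x": -1.5,"y": -4.5,"z": 0,"rx": 0,"ry": 0,"rz": 0,"grip": 9.5},
  {"x": -1.5,"y": -4.5,"z": 0,"rx": 0,"ry": 0,"rz": 0,"grip": 9.5},
  {"x": 0,"y": 0,"z": 0,"rx": 0,"ry": 0,"rz": 0,"grip": 9.5},
  {"x": 0,"y": 0,"z": 0,"rx": 0,"ry": 0,"rz": 0,"grip": 9.5},
  {"x": 0,"y": 0,"z": 0,"rx": 0,"ry": 0,"rz": 0,"grip": 9.5},
])

```text
t: 5.65
tcp_pos: [0.4801, -0.0028, 0.395]
tcp_rot: [[0.107, -0.994, 0.01], [-0.994, -0.107, -0.001], [0.002, -0.01, -1.0]]
wrist_force: [0.2, -0.1, -0.4]
gripper_width: 0.095
```

```bash
python3 - <<'E'
from h import *
Z=dict(tote_center=.035,front_handle=.118,rear_handle=.118,tote_nose=0,tote_tail=0,bay=0,bay_mid=.008)
for n in("wrist",):
    im,K,T=grab(n,n+"3"); np.savez("w3.npz",K=K,T=T)
    for t in NAMES:
        print(t,[(np.round(d["point"],1).tolist(),round(d["conf"],2),back(K,T,d["point"],Z[t]).round(3)[:2].tolist()) for d in ctrl.landmark_of(t,n)[:4]])
    cv2.imwrite("pics/w3a.png",cv2.resize(im[0:240,0:256],None,fx=3,fy=2.5,interpolation=cv2.INTER_CUBIC))
    cv2.imwrite("pics/w3b.png",cv2.resize(im[40:240,230:430],None,fx=3,fy=3,interpolation=cv2.INTER_CUBIC))
s=ctrl.read_state(); print(s["t"],s["tcp_pos"],s["tcp_rot"])
E
```

```text
tote_center [([338.3, 158.1], 0.56, [0.491, -0.127])]
front_handle [([306.8, 167.1], 0.83, [0.485, -0.066]), ([283.9, 154.4], 0.67, [0.498, -0.034])]
rear_handle [([397.7, 172.0], 0.75, [0.491, -0.186])]
tote_nose [([284.3, 153.2], 0.77, [0.486, -0.045]), ([402.5, 255.2], 0.65, [0.326, -0.28])]
tote_tail [([493.6, 244.1], 0.94, [0.364, -0.437]), ([386.1, 156.4], 0.72, [0.498, -0.214])]
bay [([338.7, 158.7], 0.62, [0.486, -0.136]), ([234.3, 133.6], 0.55, [0.509, 0.041])]
bay_mid [([173.6, 120.0], 0.72, [0.521, 0.138]), ([338.0, 158.8], 0.3, [0.487, -0.133])]
6.05 [ 0.48011764 -0.00268005  0.39569772] [[ 1.06899889e-01 -9.94203893e-01  1.14469773e-02]
 [-9.94267501e-01 -1.06917257e-01 -9.14374533e-04]
 [ 2.13295413e-03 -1.12836110e-02 -9.99934063e-01]]
```

View pics/w3a.png

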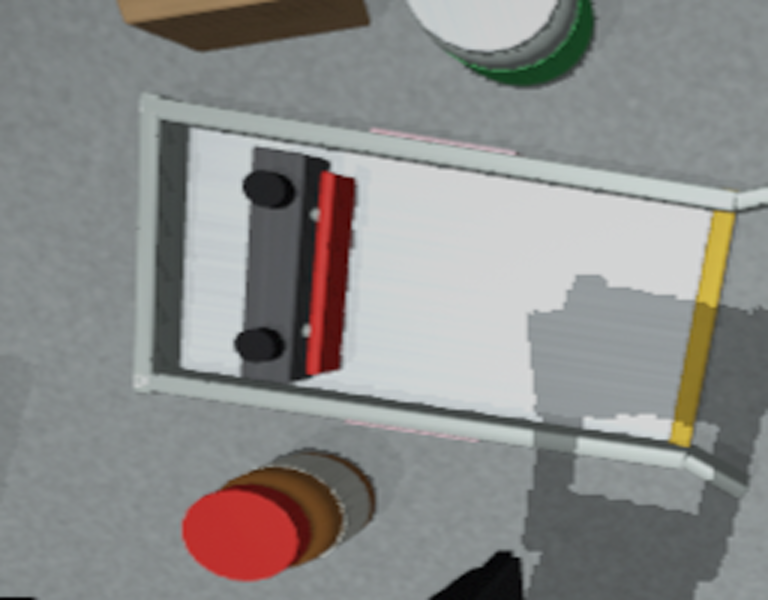

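View pics/w3b.png

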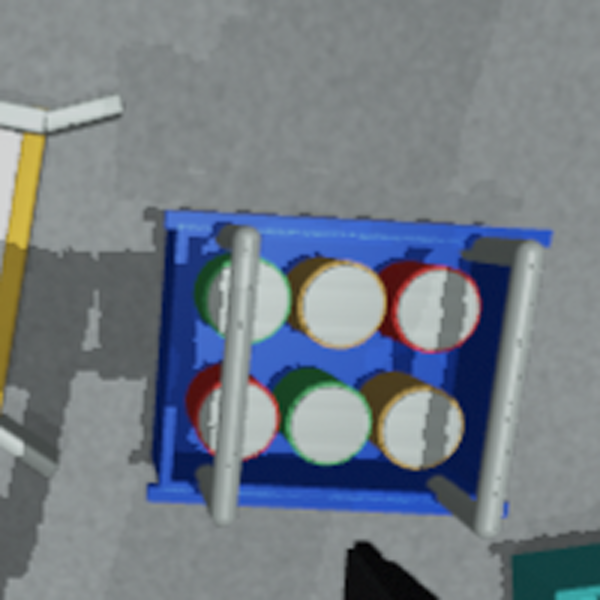

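View pics/wrist3.png

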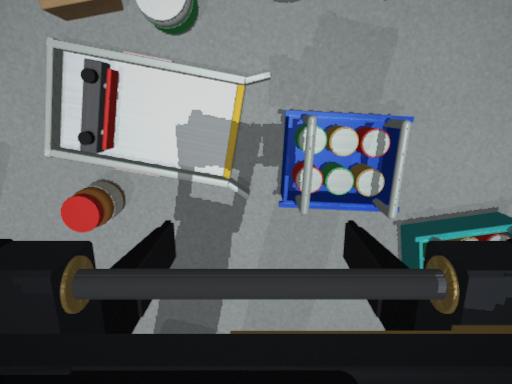

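```bash
cat > fit.py <<'E'
from h import *
from scipy.optimize import least_squares
def R2(a): return np.array([[np.cos(a),-np.sin(a),0],[np.sin(a),np.cos(a),0],[0,0,1]])
d=np.load("w3.npz");K,T=d["K"],d["T"]
bl=np.array([[-6,-74,16],[6,-74,16],[-6,74,16],[6,74,16]])/1e3
bp=np.array([[245,84.8],[237.3,84.8],[230,178],[223.3,177.2]])
wp=np.array([[53.3,48.8],[50.7,149.2]])
def fb(v):
    P=np.vstack([bl,[[v[3],-.074,.034],[v[3],.074,.034]]])
    return (proj(K,T,P@R2(v[2]).T+[v[0],v[1],0])-np.vstack([bp,wp])).ravel()
r=least_squares(fb,[.51,.045,1.5,.284]);print("bay",r.x.round(4),r.fun.round(1).tolist());b=r.x
tl=np.array([[85,-65,70],[-85,-65,70],[-85,65,70],[85,65,70],[60,-60.5,118],[60,60.5,118],[-60,-60.5,118],[-60,60.5,118]])/1e3
tp=np.array([[285,110],[414,117.7],[399,211.7],[279.3,206.7],[311.7,116.7],[304.3,213.3],[406,121],[392.3,216.7]])
ft=lambda v:(proj(K,T,tl@R2(v[2]).T+[v[0],v[1],0])-tp).ravel()
r=least_squares(ft,[.49,-.13,1.6]);print("tote",r.x.round(4),r.fun.round(1).tolist());t=r.x
def inb(p): return (R2(b[2]).T@(np.array(p)-[b[0],b[1],0]))
for p in([85,0,0],[-85,0,0],[60,0,118],[-60,0,118]):
    w=R2(t[2])@np.array(p)/1e3+[t[0],t[1],0]; print(p,w.round(4),inb(w).round(4))
for uv in([112,69.2],[108,148.8]): print("buf",inb(back(K,T,uv,.037)).round(4))
np.savez("pose.npz",b=b,t=t)
for n in("scene0","top0"):
    pass
E
python3 fit.py
```

```text
bay [0.5113 0.0406 1.4994 0.2741] [0.1, 0.6, 0.1, -0.9, 0.2, 0.4, -0.4, -0.0, -0.2, -0.4, 0.3, 0.4]
tote [ 0.4898 -0.1272  1.6321] [4.1, 4.1, -4.8, 2.0, -3.5, -4.0, 3.9, -3.8, 0.3, 2.4, 0.1, -3.0, 0.0, 2.5, -0.2, -2.7]
[85, 0, 0] [ 0.4846 -0.0423  0.    ] [-0.0846  0.0207  0.    ]
[-85, 0, 0] [ 0.495 -0.212  0.   ] [-0.2532 -0.0018  0.    ]
[60, 0, 118] [ 0.4861 -0.0673  0.118 ] [-0.1094  0.0174  0.118 ]
[-60, 0, 118] [ 0.4935 -0.187   0.118 ] [-0.2284  0.0015  0.118 ]
buf [ 0.1873 -0.0606  0.037 ]
buf [0.1857 0.0565 0.037 ]
```

```bash
cat > go.py <<'E'
from h import *
from scipy.spatial.transform import Rotation as Ro
import sys
d=np.load("pose.npz"); b,t=d["b"],d["t"]
def target(bx,by,z,dyaw):  # point (grasp) in bay frame, tool x = -bay x turned by dyaw
    a=b[2]; 
    p=np.array([b[0]+np.cos(a)*bx-np.sin(a)*by, b[1]+np.sin(a)*bx+np.cos(a)*by, z+.006])
    th=a+dyaw; x=-np.array([np.cos(th),np.sin(th),0]); zz=np.array([0,0,-1.]); R=np.column_stack([x,np.cross(zz,x),zz])
    return p,R
def delta(p,R):
    s=ctrl.read_state(); Rc=s["tcp_rot"]; 
    print("t",round(s["t"],2),"F",s["wrist_force"].round(1),"w",round(s["gripper_width"],4))
    a=b[2]; g=s["tcp_pos"]+Rc[:,2]*.006; q=g[:2]-b[:2]
    print("now bay", round(np.cos(a)*q[0]+np.sin(a)*q[1],4), round(-np.sin(a)*q[0]+np.cos(a)*q[1],4),"z",g[2].round(4),"dyaw",round(np.arctan2(-Rc[1,0],-Rc[0,0])-a,4))
    print("shift cm",(Rc.T@(p-s["tcp_pos"])*100).round(2),"rot deg",Ro.from_matrix(Rc.T@R).as_rotvec(degrees=True).round(2))
if __name__=="__main__": delta(*target(*map(float,sys.argv[1:5])))
E
python3 go.py -0.1094 0.0174 0.25 0.1327; python3 go.py -0.1094 0.0174 0.118 0.1327
```

```text
t 6.05 F [-0.7 -0.2 -0.4] w 0.0947
now bay -0.0454 0.0279 z 0.3897 dyaw 0.1785
shift cm [ 6.45  0.25 13.98] rot deg [-0.65 -0.11  2.62]
t 6.05 F [-0.7 -0.2 -0.4] w 0.0947
now bay -0.0454 0.0279 z 0.3897 dyaw 0.1785
shift cm [ 6.42  0.4  27.18] rot deg [-0.65 -0.11  2.62]
```

Call:
arm_command([
  {"x": 1.6,"y": 0.06,"z": 3.5,"rx": -0.16,"ry": 0,"rz": 0.65,"grip": 9.5},
  {"x": 1.6,"y": 0.06,"z": 3.5,"rx": -0.16,"ry": 0,"rz": 0.65,"grip": 9.5},
  {"x": 1.6,"y": 0.06,"z": 3.5,"rx": -0.16,"ry": 0,"rz": 0.65,"grip": 9.5},
  {"x": 1.6,"y": 0.06,"z": 3.5,"rx": -0.16,"ry": 0,"rz": 0.65,"grip": 9.5},
  {"x": 0,"y": 0,"z": 0,"rx": 0,"ry": 0,"rz": 0,"grip": 9.5},
  {"x": 0,"y": 0,"z": 0,"rx": 0,"ry": 0,"rz": 0,"grip": 9.5},
])

```text
t: 6.65
tcp_pos: [0.4857, -0.0687, 0.2561]
tcp_rot: [[0.061, -0.998, 0.009], [-0.998, -0.061, -0.002], [0.003, -0.009, -1.0]]
wrist_force: [0.5, -0.3, 1.2]
gripper_width: 0.0945
```

```bash
python3 go.py -0.1094 0.0174 0.118 0.1327; python3 - <<'E'
from h import *
im,K,T=grab("wrist","wrist4")
d=np.load("pose.npz");t=d["t"];c,s=np.cos(t[2]),np.sin(t[2])
for bx in(60,-60):
  for by in(-60,60):
    x,y=bx/1e3,by/1e3; u=proj(K,T,[t[0]+c*x-s*y,t[1]+s*x+c*y,.118])[0]; cv2.circle(im,tuple(int(v) for v in u),2,(0,255,255),-1)
cv2.imwrite("pics/wrist4o.png",im)
E
```

```text
t 6.65 F [ 0.5 -0.3  1.2] w 0.0945
now bay -0.1108 0.0176 z 0.2501 dyaw 0.1319
shift cm [-0.17  0.07 13.21] rot deg [-0.51 -0.15 -0.04]
```

View pics/wrist4o.png

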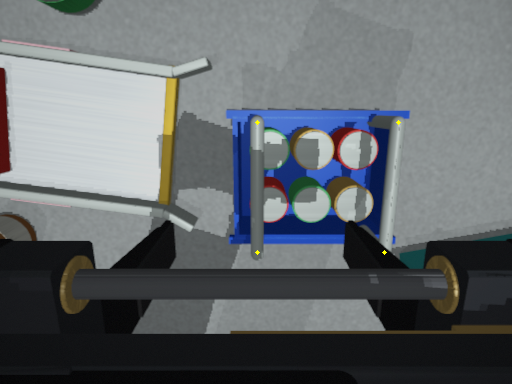

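Call:
arm_command([
  {"x": -0.1,"y": 0.05,"z": 3.5,"rx": -0.4,"ry": 0,"rz": 0,"grip": 9.5},
  {"x": 0,"y": 0,"z": 3.5,"rx": 0,"ry": 0,"rz": 0,"grip": 9.5},
  {"x": 0,"y": 0,"z": 3.0,"rx": 0,"ry": 0,"rz": 0,"grip": 9.5},
  {"x": 0,"y": 0,"z": 2.0,"rx": 0,"ry": 0,"rz": 0,"grip": 9.5},
  {"x": 0,"y": 0,"z": 0,"rx": 0,"ry": 0,"rz": 0,"grip": 9.5},
  {"x": 0,"y": 0,"z": 0,"rx": 0,"ry": 0,"rz": 0,"grip": 9.5},
])

```text
t: 7.3
tcp_pos: [0.4961, -0.0663, 0.1496]
tcp_rot: [[0.066, -0.997, 0.029], [-0.998, -0.067, -0.008], [0.01, -0.028, -1.0]]
wrist_force: [0.2, -0.9, 0.3]
gripper_width: 0.0947
```

```bash
python3 go.py -0.1094 0.0174 0.118 0.1327; python3 - <<'E'
from h import *
im,K,T=grab("wrist","wrist5")
E
```

```text
t 7.3 F [ 0.2 -0.9  0.3] w 0.0947
now bay -0.1078 0.0073 z 0.1436 dyaw 0.1378
shift cm [0.   1.08 2.53] rot deg [-1.61 -0.56  0.3 ]
```

View pics/wrist5.png

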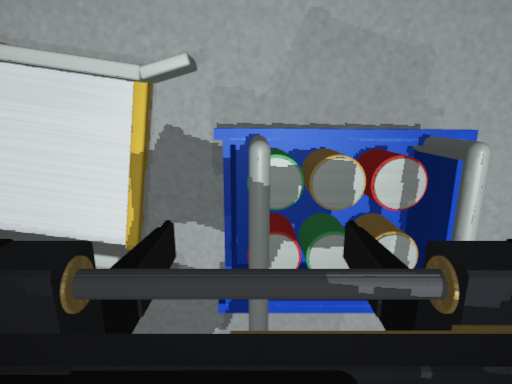

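Call:
arm_command([
  {"x": 0,"y": 0.4,"z": 0.9,"rx": -0.6,"ry": -0.2,"rz": 0.1,"grip": 9.5},
  {"x": 0,"y": 0.4,"z": 0.9,"rx": -0.6,"ry": -0.2,"rz": 0.1,"grip": 9.5},
  {"x": 0,"y": 0.3,"z": 0.8,"rx": -0.4,"ry": -0.2,"rz": 0.1,"grip": 9.5},
  {"x": 0,"y": 0,"z": 0,"rx": 0,"ry": 0,"rz": 0,"grip": 9.5},
])

```text
t: 7.75
tcp_pos: [0.4879, -0.0676, 0.1268]
tcp_rot: [[0.061, -0.998, 0.007], [-0.998, -0.061, -0.001], [0.001, -0.007, -1.0]]
wrist_force: [-0.0, -0.2, 0.5]
gripper_width: 0.0949
```

```bash
python3 go.py -0.1094 0.0174 0.118 0.1327
```

```text
t 7.75 F [-0.  -0.2  0.5] w 0.0949
now bay -0.1097 0.0156 z 0.1208 dyaw 0.1329
shift cm [-0.05  0.18  0.28] rot deg [-0.38 -0.06  0.01]
```

Call:
arm_command([
  {"x": 0,"y": 0.15,"z": 0.28,"rx": -0.3,"ry": 0,"rz": 0,"grip": 9.5},
  {"x": 0,"y": 0,"z": 0,"rx": 0,"ry": 0,"rz": 0,"grip": 0.5},
  {"x": 0,"y": 0,"z": 0,"rx": 0,"ry": 0,"rz": 0,"grip": 0.5},
  {"x": 0,"y": 0,"z": 0,"rx": 0,"ry": 0,"rz": 0,"grip": 0.5},
  {"x": 0,"y": 0,"z": 0,"rx": 0,"ry": 0,"rz": 0,"grip": 0.5},
  {"x": 0,"y": 0,"z": 0,"rx": 0,"ry": 0,"rz": 0,"grip": 0.5},
  {"x": 0,"y": 0,"z": 0,"rx": 0,"ry": 0,"rz": 0,"grip": 0.5},
  {"x": 0,"y": 0,"z": 0,"rx": 0,"ry": 0,"rz": 0,"grip": 0.5},
], squeeze=25)

```text
t: 8.55
tcp_pos: [0.4866, -0.068, 0.1242]
tcp_rot: [[0.061, -0.998, 0.002], [-0.998, -0.061, -0.001], [0.001, -0.002, -1.0]]
wrist_force: [-0.6, -0.3, -0.1]
gripper_width: 0.0444
```

```bash
python3 go.py -0.1094 0.0174 0.118 0.1327
```

```text
t 8.55 F [-0.6 -0.3 -0.1] w 0.0444
now bay -0.1101 0.0168 z 0.1182 dyaw 0.1324
shift cm [-0.08  0.05  0.02] rot deg [-0.09 -0.07 -0.02]
```

Still closing.

Call:
arm_command([
  {"x": 0,"y": 0,"z": 0,"rx": 0,"ry": 0,"rz": 0,"grip": 0.5},
  {"x": 0,"y": 0,"z": 0,"rx": 0,"ry": 0,"rz": 0,"grip": 0.5},
  {"x": 0,"y": 0,"z": 0,"rx": 0,"ry": 0,"rz": 0,"grip": 0.5},
  {"x": 0,"y": 0,"z": 0,"rx": 0,"ry": 0,"rz": 0,"grip": 0.5},
  {"x": 0,"y": 0,"z": 0,"rx": 0,"ry": 0,"rz": 0,"grip": 0.5},
  {"x": 0,"y": 0,"z": 0,"rx": 0,"ry": 0,"rz": 0,"grip": 0.5},
  {"x": 0,"y": 0,"z": 0,"rx": 0,"ry": 0,"rz": 0,"grip": 0.5},
], squeeze=25)

```text
t: 9.25
tcp_pos: [0.4866, -0.0676, 0.1243]
tcp_rot: [[0.061, -0.998, 0.002], [-0.998, -0.061, -0.0], [0.0, -0.002, -1.0]]
wrist_force: [-0.8, 1.1, -0.4]
gripper_width: 0.0112
```

Call:
arm_command([
  {"x": 0,"y": 0,"z": -0.5,"rx": 0,"ry": 0,"rz": 0,"grip": 0.5},
  {"x": 0,"y": 0,"z": -0.6,"rx": 0,"ry": 0,"rz": 0,"grip": 0.5},
  {"x": 0,"y": 0,"z": -0.6,"rx": 0,"ry": 0,"rz": 0,"grip": 0.5},
  {"x": 0,"y": 0,"z": -0.6,"rx": 0,"ry": 0,"rz": 0,"grip": 0.5},
  {"x": 0,"y": 0,"z": 0,"rx": 0,"ry": 0,"rz": 0,"grip": 0.5},
  {"x": 0,"y": 0,"z": 0,"rx": 0,"ry": 0,"rz": 0,"grip": 0.5},
], squeeze=25)

```text
t: 9.85
tcp_pos: [0.4833, -0.0668, 0.145]
tcp_rot: [[0.06, -0.998, -0.006], [-0.998, -0.06, 0.002], [-0.003, 0.006, -1.0]]
wrist_force: [0.0, -0.0, -5.6]
gripper_width: 0.0113
```

```bash
python3 go.py -0.085 0.0 0.142 0; python3 - <<'E'
from h import *
im,K,T=grab("scene","scene6")
cv2.imwrite("pics/scene6c.png",cv2.resize(im[110:250,170:390],None,fx=3.5,fy=3.5,interpolation=cv2.INTER_CUBIC))
im,K,T=grab("wrist","wrist6")
E
```

```text
t 9.85 F [ 0.  -0.  -5.6] w 0.0113
now bay -0.1092 0.0202 z 0.139 dyaw 0.1317
shift cm [-2.13 -2.32 -0.31] rot deg [0.37 0.13 7.55]
```

View pics/scene6c.png

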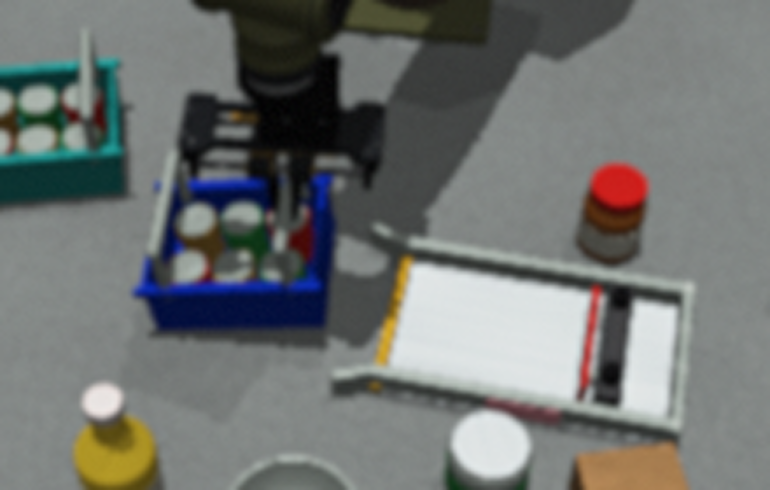

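View pics/wrist6.png

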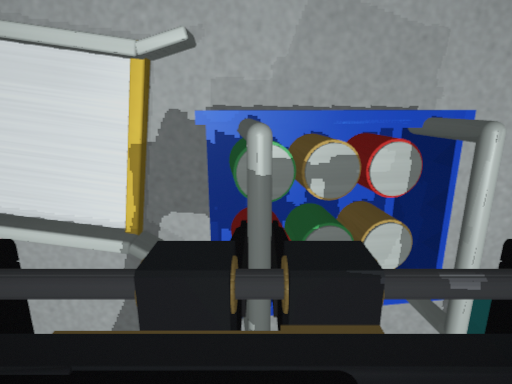

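Call:
arm_command([
  {"x": -0.35,"y": -0.4,"z": -0.1,"rx": 0.1,"ry": 0,"rz": 1.25,"grip": 0.5},
  {"x": -0.35,"y": -0.4,"z": -0.1,"rx": 0.1,"ry": 0,"rz": 1.25,"grip": 0.5},
  {"x": -0.35,"y": -0.4,"z": -0.1,"rx": 0.1,"ry": 0,"rz": 1.25,"grip": 0.5},
  {"x": -0.35,"y": -0.4,"z": -0.1,"rx": 0.1,"ry": 0,"rz": 1.25,"grip": 0.5},
  {"x": -0.35,"y": -0.4,"z": 0,"rx": 0,"ry": 0,"rz": 1.25,"grip": 0.5},
  {"x": -0.35,"y": -0.4,"z": 0,"rx": 0,"ry": 0,"rz": 1.25,"grip": 0.5},
  {"x": 0,"y": 0,"z": 0,"rx": 0,"ry": 0,"rz": 0,"grip": 0.5},
], squeeze=25)

```text
t: 10.65
tcp_pos: [0.5063, -0.045, 0.1461]
tcp_rot: [[-0.076, -0.997, -0.004], [-0.997, 0.076, 0.003], [-0.002, 0.004, -1.0]]
wrist_force: [-0.3, 2.2, -4.2]
gripper_width: 0.0113
```

```bash
python3 go.py -0.085 0.0 0.142 0; python3 - <<'E'
from h import *
im,K,T=grab("wrist","wrist7")
E
```

```text
t 10.65 F [-0.3  2.2 -4.2] w 0.0113
now bay -0.0858 -0.0011 z 0.1401 dyaw -0.0047
shift cm [-0.08  0.12 -0.19] rot deg [ 0.25  0.14 -0.27]
```

View pics/wrist7.png

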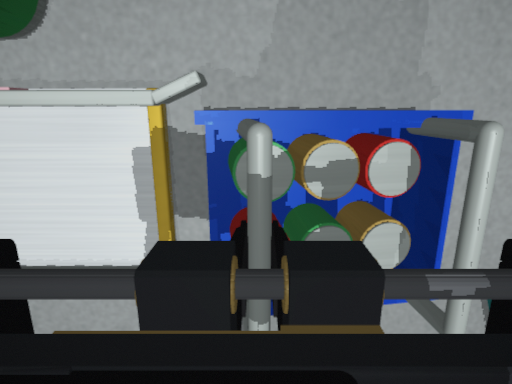

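Call:
arm_command([
  {"x": -1.0,"y": 0.03,"z": -0.05,"rx": 0.05,"ry": 0,"rz": -0.1,"grip": 0.5},
  {"x": -1.2,"y": 0.03,"z": -0.05,"rx": 0.05,"ry": 0,"rz": -0.1,"grip": 0.5},
  {"x": -1.2,"y": 0.03,"z": 0,"rx": 0,"ry": 0,"rz": 0,"grip": 0.5},
  {"x": -1.2,"y": 0,"z": 0,"rx": 0,"ry": 0,"rz": 0,"grip": 0.5},
  {"x": -1.2,"y": 0,"z": 0,"rx": 0,"ry": 0,"rz": 0,"grip": 0.5},
  {"x": -1.2,"y": 0,"z": 0,"rx": 0,"ry": 0,"rz": 0,"grip": 0.5},
  {"x": -1.0,"y": 0,"z": 0,"rx": 0,"ry": 0,"rz": 0,"grip": 0.5},
  {"x": 0,"y": 0,"z": 0,"rx": 0,"ry": 0,"rz": 0,"grip": 0.5},
], squeeze=25)

```text
t: 11.5
tcp_pos: [0.5102, 0.0425, 0.1467]
tcp_rot: [[-0.07, -0.998, -0.004], [-0.998, 0.07, 0.003], [-0.003, 0.004, -1.0]]
wrist_force: [0.2, 0.3, -4.7]
gripper_width: 0.0117
```

```bash
python3 go.py 0.0 0.0 0.140 0; python3 - <<'E'
from h import *
im,K,T=grab("wrist","wrist8")
im,K,T=grab("scene","scene8")
cv2.imwrite("pics/scene8c.png",cv2.resize(im[110:250,170:390],None,fx=3.5,fy=3.5,interpolation=cv2.INTER_CUBIC))
E
```

```text
t 11.5 F [ 0.2  0.3 -4.7] w 0.0117
now bay 0.0018 0.0012 z 0.1407 dyaw 0.0017
shift cm [ 0.18 -0.12  0.07] rot deg [0.22 0.15 0.1 ]
```

View pics/scene8c.png

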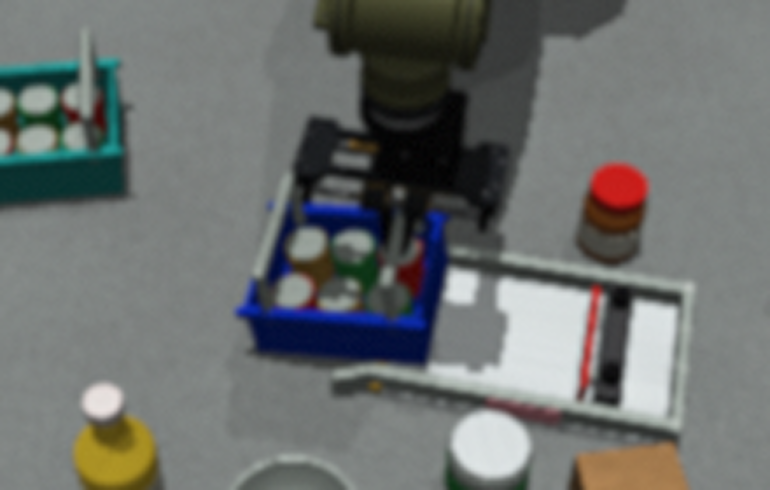

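View pics/wrist8.png

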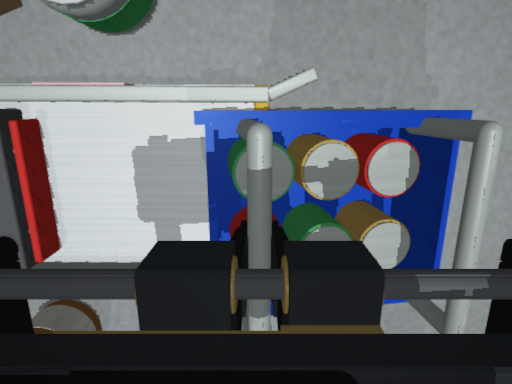

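Call:
arm_command([
  {"x": 0,"y": 0,"z": 0.2,"rx": 0,"ry": 0,"rz": 0,"grip": 0.5},
  {"x": 0,"y": -0.05,"z": 0.2,"rx": 0.2,"ry": 0,"rz": 0.1,"grip": 0.5},
  {"x": 0,"y": 0,"z": 0,"rx": 0,"ry": 0,"rz": 0,"grip": 0.5},
  {"x": 0,"y": 0,"z": 0,"rx": 0,"ry": 0,"rz": 0,"grip": 0.5},
  {"x": 0,"y": 0,"z": 0,"rx": 0,"ry": 0,"rz": 0,"grip": 0.5},
], squeeze=25)

```text
t: 12.1
tcp_pos: [0.5121, 0.0412, 0.1447]
tcp_rot: [[-0.075, -0.997, 0.003], [-0.997, 0.075, 0.004], [-0.005, -0.003, -1.0]]
wrist_force: [-0.7, 2.4, -1.1]
gripper_width: 0.0109
```

```bash
python3 go.py 0.035 0.0 0.146 0
```

```text
t 12.1 F [-0.7  2.4 -1.1] w 0.0109
now bay 0.0006 -0.0008 z 0.1387 dyaw -0.0037
shift cm [-3.44  0.09 -0.71] rot deg [-0.16  0.26 -0.22]
```

Call:
arm_command([
  {"x": -0.7,"y": 0,"z": -0.15,"rx": 0,"ry": 0.1,"rz": -0.1,"grip": 0.5},
  {"x": -0.8,"y": 0.05,"z": -0.2,"rx": 0,"ry": 0.1,"rz": 0,"grip": 0.5},
  {"x": -0.8,"y": 0,"z": -0.2,"rx": 0,"ry": 0,"rz": 0,"grip": 0.5},
  {"x": -0.8,"y": 0,"z": -0.2,"rx": 0,"ry": 0,"rz": 0,"grip": 0.5},
  {"x": -0.5,"y": 0,"z": 0,"rx": 0,"ry": 0,"rz": 0,"grip": 0.5},
  {"x": 0,"y": 0,"z": 0,"rx": 0,"ry": 0,"rz": 0,"grip": 0.5},
], squeeze=25)

```text
t: 12.7
tcp_pos: [0.5131, 0.0789, 0.1504]
tcp_rot: [[-0.072, -0.997, -0.0], [-0.997, 0.072, -0.003], [0.003, 0.0, -1.0]]
wrist_force: [-0.9, 0.1, -5.6]
gripper_width: 0.0114
```

```bash
python3 go.py 0.078 0.0 0.128 0;  python3 - <<'E'
from h import *
im,K,T=grab("scene","scene9")
cv2.imwrite("pics/scene9c.png",cv2.resize(im[110:250,170:390],None,fx=3.5,fy=3.5,interpolation=cv2.INTER_CUBIC))
E
```

```text
t 12.7 F [-0.9  0.1 -5.6] w 0.0114
now bay 0.0382 0.0009 z 0.1444 dyaw -0.001
shift cm [-3.98 -0.08  1.63] rot deg [ 0.   -0.19 -0.06]
```

View pics/scene9c.png

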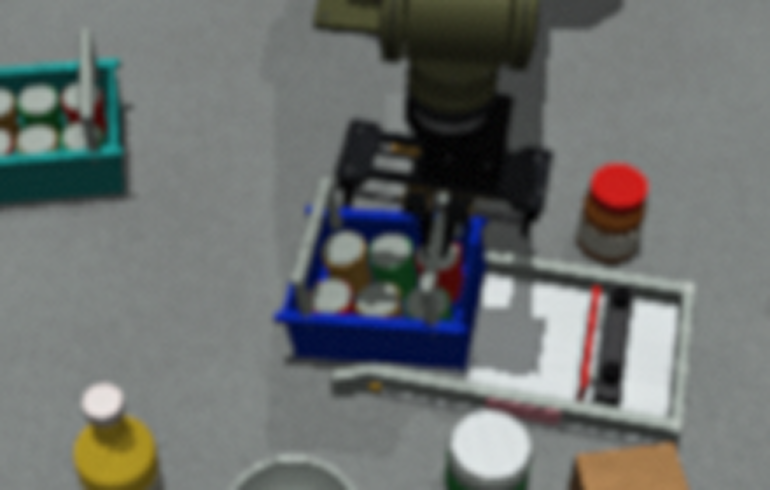

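Call:
arm_command([
  {"x": -0.7,"y": 0,"z": 0.2,"rx": 0,"ry": 0,"rz": 0,"grip": 0.5},
  {"x": -0.75,"y": -0.03,"z": 0.25,"rx": 0,"ry": 0,"rz": 0,"grip": 0.5},
  {"x": -0.75,"y": -0.03,"z": 0.25,"rx": 0,"ry": 0,"rz": 0,"grip": 0.5},
  {"x": -0.75,"y": 0,"z": 0.25,"rx": 0,"ry": 0,"rz": 0,"grip": 0.5},
  {"x": -0.75,"y": 0,"z": 0.25,"rx": 0,"ry": 0,"rz": 0,"grip": 0.5},
  {"x": -0.75,"y": 0,"z": 0.25,"rx": 0,"ry": 0,"rz": 0,"grip": 0.5},
  {"x": 0,"y": 0,"z": 0,"rx": 0,"ry": 0,"rz": 0,"grip": 0.5},
], squeeze=25)

```text
t: 13.45
tcp_pos: [0.5189, 0.1252, 0.1368]
tcp_rot: [[-0.072, -0.997, 0.003], [-0.997, 0.072, -0.007], [0.007, -0.004, -1.0]]
wrist_force: [-0.8, -2.2, -1.7]
gripper_width: 0.0113
```

```bash
python3 go.py 0.12 0.0 0.127 0;  python3 - <<'E'
from h import *
im,K,T=grab("scene","scene10")
cv2.imwrite("pics/scene10c.png",cv2.resize(im[110:250,170:390],None,fx=3.5,fy=3.5,interpolation=cv2.INTER_CUBIC))
im,K,T=grab("wrist","wrist10")
E
```

```text
t 13.45 F [-0.8 -2.2 -1.7] w 0.0113
now bay 0.0848 -0.0016 z 0.1308 dyaw -0.0011
shift cm [-3.51  0.16  0.35] rot deg [-0.22 -0.4  -0.06]
```

View pics/scene10c.png

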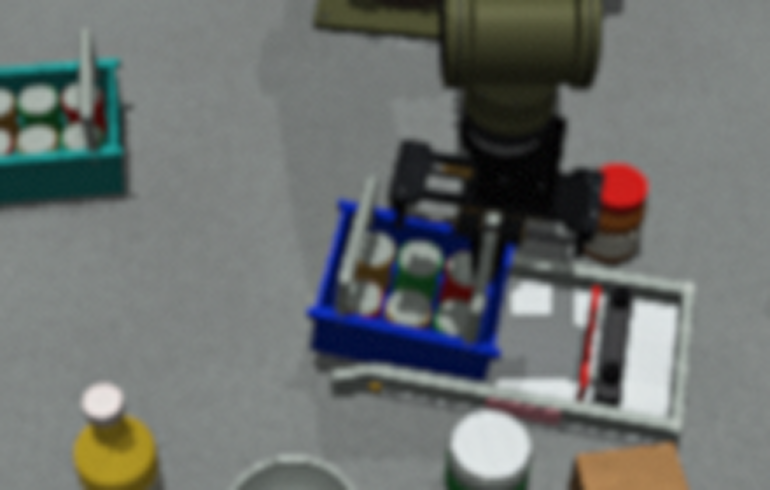

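View pics/wrist10.png

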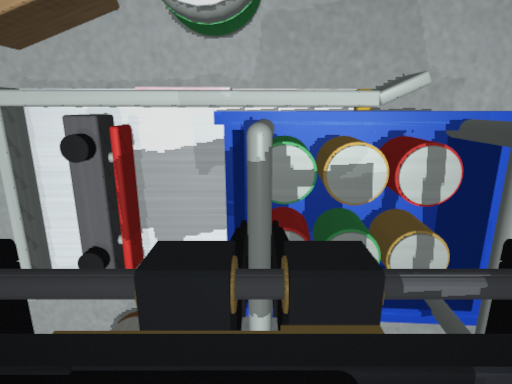

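Call:
arm_command([
  {"x": -0.7,"y": 0.03,"z": 0.1,"rx": -0.05,"ry": -0.1,"rz": 0,"grip": 0.5},
  {"x": -0.8,"y": 0.04,"z": 0.1,"rx": -0.05,"ry": -0.1,"rz": 0,"grip": 0.5},
  {"x": -0.8,"y": 0.04,"z": 0.1,"rx": -0.05,"ry": -0.1,"rz": 0,"grip": 0.5},
  {"x": -0.8,"y": 0.03,"z": 0,"rx": -0.05,"ry": -0.1,"rz": 0,"grip": 0.5},
  {"x": -0.8,"y": 0,"z": 0,"rx": 0,"ry": 0,"rz": 0,"grip": 0.5},
  {"x": -0.8,"y": 0,"z": 0,"rx": 0,"ry": 0,"rz": 0,"grip": 0.5},
  {"x": -0.7,"y": 0,"z": 0,"rx": 0,"ry": 0,"rz": 0,"grip": 0.5},
  {"x": 0,"y": 0,"z": 0,"rx": 0,"ry": 0,"rz": 0,"grip": 0.5},
], squeeze=25)

```text
t: 14.35
tcp_pos: [0.523, 0.1827, 0.1355]
tcp_rot: [[-0.074, -0.997, 0.003], [-0.997, 0.074, 0.0], [-0.0, -0.003, -1.0]]
wrist_force: [-0.2, -2.8, -0.1]
gripper_width: 0.0113
```

```bash
python3 go.py 0.14 0.0 0.127 0;  python3 - <<'E'
from h import *
im,K,T=grab("scene","scene11")
cv2.imwrite("pics/scene11c.png",cv2.resize(im[110:250,170:390],None,fx=3.5,fy=3.5,interpolation=cv2.INTER_CUBIC))
im,K,T=grab("wrist","wrist11")
E
```

```text
t 14.35 F [-0.2 -2.8 -0.1] w 0.0113
now bay 0.1425 -0.0016 z 0.1295 dyaw -0.0026
shift cm [0.25 0.16 0.25] rot deg [-0.2   0.03 -0.15]
```

View pics/scene11c.png

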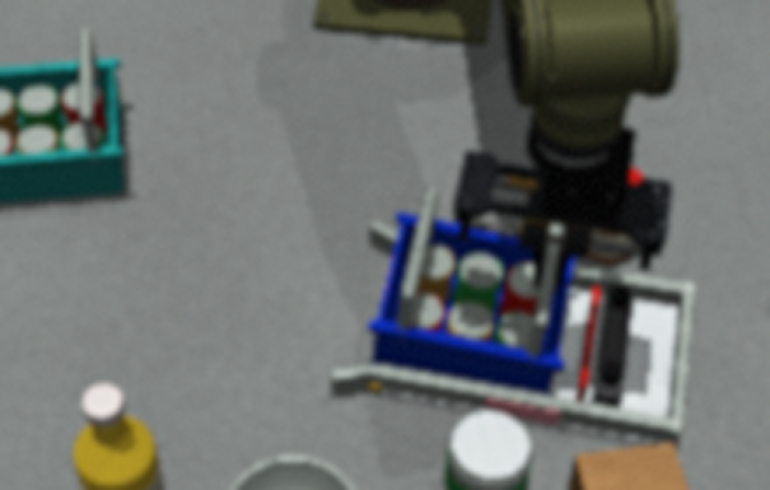

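View pics/wrist11.png

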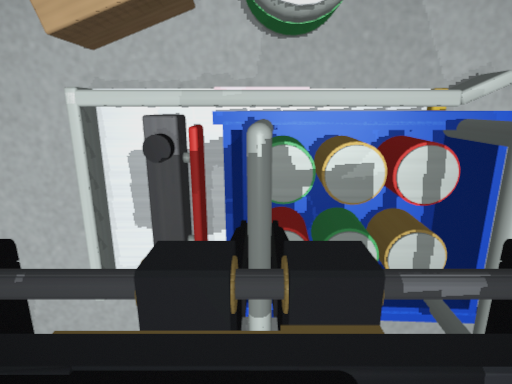

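Call:
arm_command([
  {"x": 0,"y": 0,"z": 0,"rx": 0,"ry": 0,"rz": 0,"grip": 6},
  {"x": 0,"y": 0,"z": 0,"rx": 0,"ry": 0,"rz": 0,"grip": 6},
  {"x": 0,"y": 0,"z": 0,"rx": 0,"ry": 0,"rz": 0,"grip": 6},
  {"x": 0,"y": 0,"z": 0,"rx": 0,"ry": 0,"rz": 0,"grip": 6},
  {"x": 0,"y": 0,"z": 0,"rx": 0,"ry": 0,"rz": 0,"grip": 6},
  {"x": 0,"y": 0,"z": -2,"rx": 0,"ry": 0,"rz": 0,"grip": 6},
  {"x": 0,"y": 0,"z": -3,"rx": 0,"ry": 0,"rz": 0,"grip": 6},
  {"x": 0,"y": 0,"z": -3,"rx": 0,"ry": 0,"rz": 0,"grip": 6},
])

```text
t: 15.25
tcp_pos: [0.5199, 0.1815, 0.2126]
tcp_rot: [[-0.076, -0.997, -0.006], [-0.997, 0.076, 0.001], [-0.001, 0.006, -1.0]]
wrist_force: [0.2, -0.3, 0.6]
gripper_width: 0.0597
```

Call:
arm_command([
  {"x": 2.5,"y": 0.03,"z": 0,"rx": 0,"ry": 0,"rz": 0,"grip": 6},
  {"x": 3,"y": 0.03,"z": 0,"rx": 0,"ry": 0,"rz": 0,"grip": 6},
  {"x": 3,"y": 0.03,"z": 0,"rx": 0,"ry": 0,"rz": 0,"grip": 6},
  {"x": 3,"y": 0.03,"z": 0,"rx": 0,"ry": 0,"rz": 0,"grip": 6},
  {"x": 0,"y": 0,"z": 0,"rx": 0,"ry": 0,"rz": 0,"grip": 6},
  {"x": 0,"y": 0,"z": 0,"rx": 0,"ry": 0,"rz": 0,"grip": 6},
])

```text
t: 15.85
tcp_pos: [0.5133, 0.0642, 0.2206]
tcp_rot: [[-0.076, -0.997, 0.008], [-0.997, 0.076, 0.004], [-0.005, -0.008, -1.0]]
wrist_force: [-0.0, 0.1, -1.0]
gripper_width: 0.0601
```

```bash
python3 go.py 0.0225 0.0 0.135 0;  python3 - <<'E'
from h import *
im,K,T=grab("wrist","wrist12"); np.savez("w12.npz",K=K,T=T)
d=np.load("pose.npz");b=d["b"];c,s=np.cos(b[2]),np.sin(b[2])
def P(x,y,z): return proj(K,T,[b[0]+c*x-s*y,b[1]+s*x+c*y,z])[0]
for p in ((.0225,-.06,.135),(.0225,0.06,.135),(.1425,-.06,.1295),(.1425,.06,.1295),(-.006,-.074,.016)):
    u=P(*p); cv2.circle(im,tuple(int(v) for v in u),2,(0,255,255),-1)
cv2.imwrite("pics/wrist12o.png",im)
E
```

```text
t 15.85 F [-0.   0.1 -1. ] w 0.0601
now bay 0.0237 -0.0004 z 0.2146 dyaw -0.0042
shift cm [0.15 0.1  7.96] rot deg [-0.45  0.26 -0.24]
```

View pics/wrist12o.png

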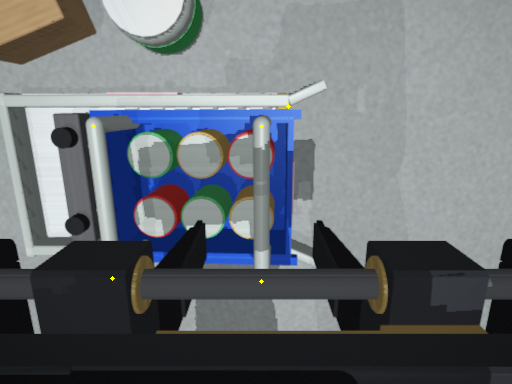

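Call:
arm_command([
  {"x": 0.05,"y": 0.04,"z": 1.8,"rx": -0.2,"ry": 0.1,"rz": -0.1,"grip": 6},
  {"x": 0.05,"y": 0.04,"z": 1.8,"rx": -0.2,"ry": 0.1,"rz": -0.1,"grip": 6},
  {"x": 0,"y": 0.1,"z": 1.6,"rx": -0.1,"ry": 0,"rz": 0,"grip": 6},
  {"x": 0,"y": 0.1,"z": 1.4,"rx": 0,"ry": 0,"rz": 0,"grip": 6},
  {"x": 0,"y": 0,"z": 0,"rx": 0,"ry": 0,"rz": 0,"grip": 6},
  {"x": 0,"y": 0,"z": 0,"rx": 0,"ry": 0,"rz": 0,"grip": 6},
])

```text
t: 16.5
tcp_pos: [0.5092, 0.0682, 0.1468]
tcp_rot: [[-0.064, -0.998, -0.006], [-0.998, 0.064, 0.001], [-0.001, 0.006, -1.0]]
wrist_force: [0.9, 0.2, -0.5]
gripper_width: 0.0599
```

```bash
python3 go.py 0.0225 0.0 0.134 0
```

```text
t 16.5 F [ 0.9  0.2 -0.5] w 0.0599
now bay 0.0274 0.004 z 0.1408 dyaw 0.0069
shift cm [ 0.49 -0.4   0.67] rot deg [0.32 0.05 0.4 ]
```

Call:
arm_command([
  {"x": 0.4,"y": -0.35,"z": 0.6,"rx": 0.3,"ry": 0,"rz": 0.4,"grip": 6},
  {"x": 0,"y": 0,"z": 0,"rx": 0,"ry": 0,"rz": 0,"grip": 0.5},
  {"x": 0,"y": 0,"z": 0,"rx": 0,"ry": 0,"rz": 0,"grip": 0.5},
  {"x": 0,"y": 0,"z": 0,"rx": 0,"ry": 0,"rz": 0,"grip": 0.5},
  {"x": 0,"y": 0,"z": 0,"rx": 0,"ry": 0,"rz": 0,"grip": 0.5},
  {"x": 0,"y": 0,"z": 0,"rx": 0,"ry": 0,"rz": 0,"grip": 0.5},
  {"x": 0,"y": 0,"z": 0,"rx": 0,"ry": 0,"rz": 0,"grip": 0.5},
  {"x": 0,"y": 0,"z": 0,"rx": 0,"ry": 0,"rz": 0,"grip": 0.5},
], squeeze=25)

```text
t: 17.3
tcp_pos: [0.5148, 0.0636, 0.1433]
tcp_rot: [[-0.072, -0.997, 0.006], [-0.997, 0.072, 0.0], [-0.001, -0.006, -1.0]]
wrist_force: [0.8, -1.4, -1.2]
gripper_width: 0.0111
```

Call:
arm_command([
  {"x": 0,"y": 0,"z": 0,"rx": 0,"ry": 0,"rz": 0,"grip": 0.5},
  {"x": 0,"y": 0,"z": 0,"rx": 0,"ry": 0,"rz": 0,"grip": 0.5},
  {"x": 0,"y": 0,"z": 0,"rx": 0,"ry": 0,"rz": 0,"grip": 0.5},
], squeeze=25)

```text
t: 17.6
tcp_pos: [0.5148, 0.0636, 0.1433]
tcp_rot: [[-0.072, -0.997, 0.006], [-0.997, 0.072, 0.001], [-0.001, -0.006, -1.0]]
wrist_force: [0.1, -0.7, -0.3]
gripper_width: 0.0113
```

```bash
python3 go.py 0.035 0.0 0.132 0; python3 - <<'E'
from h import *
im,K,T=grab("wrist","wrist13")
im,K,T=grab("scene","scene13")
cv2.imwrite("pics/scene13c.png",cv2.resize(im[110:250,170:390],None,fx=3.5,fy=3.5,interpolation=cv2.INTER_CUBIC))
E
```

```text
t 17.6 F [ 0.1 -0.7 -0.3] w 0.0113
now bay 0.0232 -0.0019 z 0.1373 dyaw -0.0004
shift cm [-1.18  0.19  0.53] rot deg [-0.34  0.05 -0.02]
```

View pics/wrist13.png

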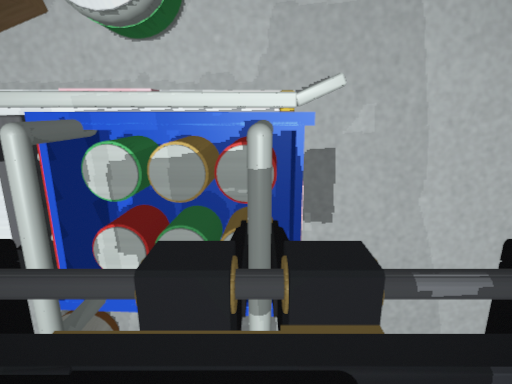

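View pics/scene13c.png

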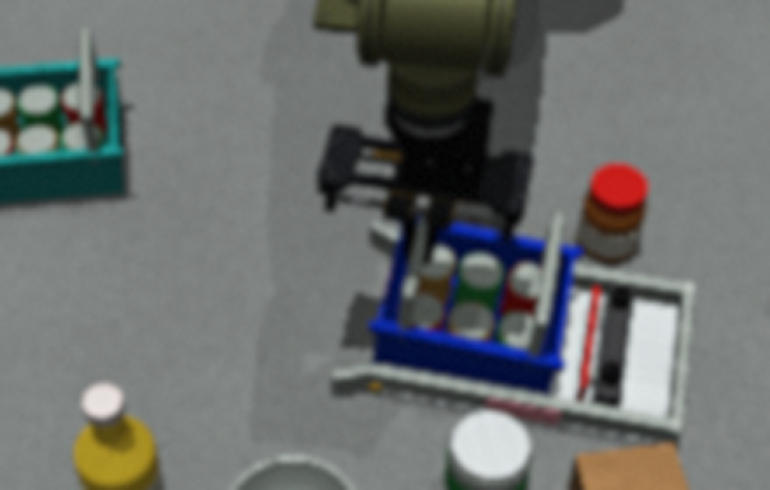

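Call:
arm_command([
  {"x": -0.4,"y": 0.05,"z": 0,"rx": -0.1,"ry": 0,"rz": 0,"grip": 0.5},
  {"x": -0.5,"y": 0.05,"z": 0,"rx": -0.1,"ry": 0,"rz": 0,"grip": 0.5},
  {"x": -0.5,"y": 0.05,"z": 0.05,"rx": -0.1,"ry": 0,"rz": 0,"grip": 0.5},
  {"x": -0.1,"y": 0,"z": 0.2,"rx": 0,"ry": 0,"rz": 0,"grip": 0.5},
  {"x": 0,"y": 0,"z": 0,"rx": 0,"ry": 0,"rz": 0,"grip": 0.5},
], squeeze=25)

```text
t: 18.2
tcp_pos: [0.5147, 0.0776, 0.1431]
tcp_rot: [[-0.071, -0.997, 0.0], [-0.997, 0.071, -0.006], [0.006, -0.0, -1.0]]
wrist_force: [-0.9, -0.7, -2.4]
gripper_width: 0.0112
```

```bash
python3 go.py 0.041 0.0 0.129 0
```

```text
t 18.2 F [-0.9 -0.7 -2.4] w 0.0112
now bay 0.037 -0.0008 z 0.1371 dyaw 0.0001
shift cm [-0.4   0.08  0.8 ] rot deg [-0.02 -0.32  0.01]
```

Call:
arm_command([
  {"x": -0.1,"y": 0.03,"z": 0.3,"rx": 0,"ry": -0.1,"rz": 0,"grip": 0.5},
  {"x": -0.1,"y": 0.03,"z": 0.3,"rx": 0,"ry": -0.1,"rz": 0,"grip": 0.5},
  {"x": 0,"y": 0,"z": 0.2,"rx": 0,"ry": 0,"rz": 0,"grip": 0.5},
  {"x": 0,"y": 0,"z": 0,"rx": 0,"ry": 0,"rz": 0,"grip": 0.5},
], squeeze=25)

```text
t: 18.6
tcp_pos: [0.5151, 0.0797, 0.1356]
tcp_rot: [[-0.07, -0.998, 0.002], [-0.998, 0.07, -0.003], [0.003, -0.002, -1.0]]
wrist_force: [-0.7, -3.8, 3.6]
gripper_width: 0.0115
```

```bash
python3 go.py 0.041 0.0 0.129 0; python3 - <<'E'
from h import *
im,K,T=grab("wrist","wrist14")
E
```

```text
t 18.6 F [-0.7 -3.8  3.6] w 0.0115
now bay 0.0392 -0.001 z 0.1296 dyaw 0.001
shift cm [-0.17  0.1   0.06] rot deg [-0.14 -0.18  0.06]
```

View pics/wrist14.png

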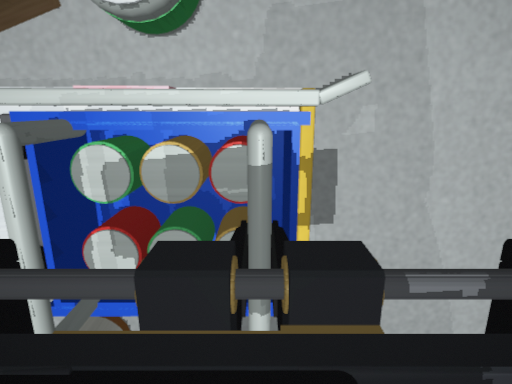

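Call:
arm_command([
  {"x": -0.2,"y": 0.03,"z": 0,"rx": 0,"ry": 0,"rz": 0,"grip": 0.5},
  {"x": 0,"y": 0,"z": 0,"rx": 0,"ry": 0,"rz": 0,"grip": 0.5},
])

```text
t: 18.85
tcp_pos: [0.5151, 0.0816, 0.1357]
tcp_rot: [[-0.07, -0.998, 0.003], [-0.998, 0.07, -0.004], [0.003, -0.003, -1.0]]
wrist_force: [-2.0, -2.1, 3.0]
gripper_width: 0.0115
```

Call:
arm_command([
  {"x": -0.2,"y": 0.03,"z": 0,"rx": 0,"ry": 0,"rz": 0,"grip": 0.5},
  {"x": 0,"y": 0,"z": 0,"rx": 0,"ry": 0,"rz": 0,"grip": 0.5},
])

```text
t: 19.05
tcp_pos: [0.515, 0.0837, 0.1357]
tcp_rot: [[-0.071, -0.998, 0.003], [-0.998, 0.071, -0.004], [0.004, -0.003, -1.0]]
wrist_force: [-0.4, -2.4, 2.3]
gripper_width: 0.0112
```

Call:
arm_command([
  {"x": -0.15,"y": 0,"z": 0,"rx": 0,"ry": 0,"rz": 0,"grip": 0.5},
  {"x": 0,"y": 0,"z": 0,"rx": 0,"ry": 0,"rz": 0,"grip": 0.5},
])

```text
t: 19.25
tcp_pos: [0.515, 0.0847, 0.1356]
tcp_rot: [[-0.07, -0.998, 0.002], [-0.998, 0.07, -0.006], [0.005, -0.003, -1.0]]
wrist_force: [-0.2, -2.6, 2.1]
gripper_width: 0.0117
```

Call:
arm_command([
  {"x": -0.15,"y": 0,"z": 0,"rx": 0,"ry": 0,"rz": 0,"grip": 0.5},
  {"x": 0,"y": 0,"z": 0,"rx": 0,"ry": 0,"rz": 0,"grip": 0.5},
])

```text
t: 19.45
tcp_pos: [0.515, 0.0851, 0.1357]
tcp_rot: [[-0.07, -0.998, 0.002], [-0.998, 0.07, -0.008], [0.008, -0.002, -1.0]]
wrist_force: [0.9, -2.7, 1.4]
gripper_width: 0.0114
```

```bash
python3 go.py 0.041 0.0 0.129 0; python3 - <<'E'
from h import *
im,K,T=grab("scene","scene15")
cv2.imwrite("pics/scene15c.png",cv2.resize(im[140:250,250:390],None,fx=5,fy=5,interpolation=cv2.INTER_CUBIC))
E
```

```text
t 19.45 F [ 0.9 -2.7  1.4] w 0.0114
now bay 0.0446 -0.0006 z 0.1297 dyaw 0.0013
shift cm [0.36 0.06 0.07] rot deg [-0.14 -0.47  0.07]
```

View pics/scene15c.png

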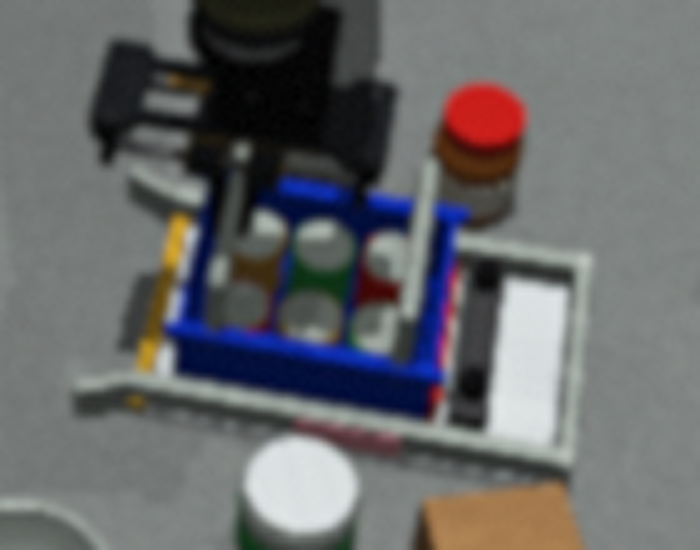

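Call:
arm_command([
  {"x": -0.3,"y": 0.03,"z": 0,"rx": 0,"ry": -0.3,"rz": 0,"grip": 0.5},
  {"x": -0.1,"y": 0,"z": 0,"rx": 0,"ry": 0,"rz": 0,"grip": 0.5},
])

```text
t: 19.7
tcp_pos: [0.5151, 0.0864, 0.136]
tcp_rot: [[-0.069, -0.998, 0.002], [-0.998, 0.069, -0.01], [0.01, -0.003, -1.0]]
wrist_force: [-0.3, -5.8, 0.5]
gripper_width: 0.0113
```

```bash
python3 go.py 0.041 0.0 0.129 0
```

```text
t 19.7 F [-0.3 -5.8  0.5] w 0.0113
now bay 0.0459 -0.0005 z 0.13 dyaw 0.0021
shift cm [0.49 0.05 0.1 ] rot deg [-0.15 -0.57  0.12]
```

Call:
arm_command([
  {"x": -0.3,"y": 0.02,"z": 0.1,"rx": 0,"ry": -0.3,"rz": 0,"grip": 0.5},
  {"x": -0.3,"y": 0,"z": 0.1,"rx": 0,"ry": -0.2,"rz": 0,"grip": 0.5},
])

```text
t: 19.9
tcp_pos: [0.5154, 0.0868, 0.1358]
tcp_rot: [[-0.067, -0.998, 0.001], [-0.998, 0.067, -0.015], [0.015, -0.002, -1.0]]
wrist_force: [-4.8, -16.2, 9.4]
gripper_width: 0.0113
```

Call:
arm_command([
  {"x": -0.3,"y": 0,"z": 0.1,"rx": 0,"ry": -0.2,"rz": 0,"grip": 0.5},
])

```text
t: 20.0
tcp_pos: [0.5154, 0.0869, 0.1357]
tcp_rot: [[-0.067, -0.998, -0.0], [-0.998, 0.067, -0.019], [0.019, -0.001, -1.0]]
wrist_force: [-5.1, -15.3, 10.4]
gripper_width: 0.0111
```

```bash
python3 go.py 0.041 0.0 0.129 0
```

```text
t 20.0 F [ -5.1 -15.3  10.4] w 0.0111
now bay 0.0463 -0.0008 z 0.1297 dyaw 0.0046
shift cm [0.54 0.08 0.08] rot deg [-0.07 -1.09  0.27]
```

Call:
arm_command([
  {"x": -0.2,"y": -0.03,"z": -0.05,"rx": 0,"ry": -0.3,"rz": 0.1,"grip": 0.5},
  {"x": -0.2,"y": 0,"z": 0,"rx": 0,"ry": -0.3,"rz": 0.1,"grip": 0.5},
])

```text
t: 20.2
tcp_pos: [0.5153, 0.0874, 0.1365]
tcp_rot: [[-0.07, -0.998, -0.002], [-0.997, 0.07, -0.016], [0.017, 0.001, -1.0]]
wrist_force: [-0.6, -11.2, 4.6]
gripper_width: 0.0114
```

```bash
python3 go.py 0.041 0.0 0.129 0; python3 - <<'E'
from h import *
im,K,T=grab("wrist","wrist16")
im,K,T=grab("scene","scene16")
cv2.imwrite("pics/scene16c.png",cv2.resize(im[170:235,270:380],None,fx=7,fy=7,interpolation=cv2.INTER_CUBIC))
E
```

```text
t 20.2 F [ -0.6 -11.2   4.6] w 0.0114
now bay 0.0468 -0.0007 z 0.1305 dyaw 0.0013
shift cm [0.59 0.07 0.16] rot deg [ 0.04 -0.95  0.07]
```

View pics/wrist16.png

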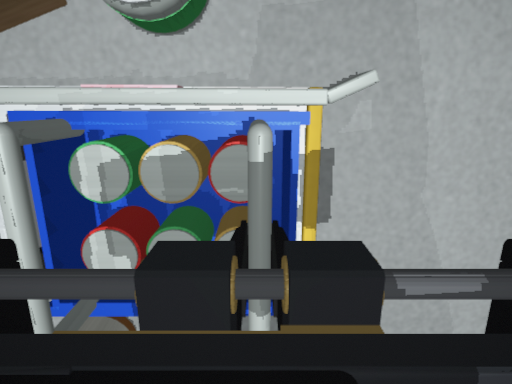

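View pics/scene16c.png

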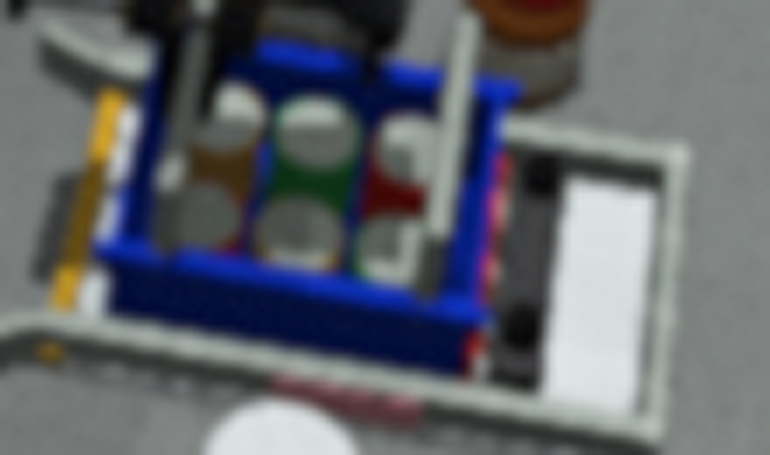

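Call:
arm_command([
  {"x": -0.3,"y": 0,"z": 0,"rx": 0,"ry": -0.2,"rz": 0,"grip": 0.5},
  {"x": -0.3,"y": 0,"z": 0,"rx": 0,"ry": -0.2,"rz": 0,"grip": 0.5},
])

```text
t: 20.5
tcp_pos: [0.5155, 0.0882, 0.1373]
tcp_rot: [[-0.069, -0.998, -0.003], [-0.997, 0.069, -0.022], [0.022, 0.002, -1.0]]
wrist_force: [-2.5, -13.7, 4.4]
gripper_width: 0.0112
```

```bash
python3 go.py 0.041 0.0 0.129 0
```

```text
t 20.5 F [ -2.5 -13.7   4.4] w 0.0112
now bay 0.0476 -0.0008 z 0.1313 dyaw 0.0024
shift cm [0.67 0.08 0.25] rot deg [ 0.11 -1.28  0.13]
```

Call:
arm_command([
  {"x": 0,"y": 0,"z": 0,"rx": 0,"ry": 0,"rz": 0,"grip": 0.5},
])

```text
t: 20.6
tcp_pos: [0.5151, 0.0873, 0.1371]
tcp_rot: [[-0.069, -0.998, -0.004], [-0.997, 0.069, -0.024], [0.024, 0.003, -1.0]]
wrist_force: [-0.3, -5.2, -1.0]
gripper_width: 0.011
```

Call:
arm_command([
  {"x": 0.05,"y": 0,"z": 0,"rx": 0,"ry": 0,"rz": 0,"grip": 0.5},
])

```text
t: 20.7
tcp_pos: [0.5149, 0.0865, 0.1366]
tcp_rot: [[-0.07, -0.998, -0.005], [-0.997, 0.07, -0.024], [0.024, 0.003, -1.0]]
wrist_force: [1.6, -3.7, -0.6]
gripper_width: 0.0115
```

```bash
python3 go.py 0.041 0.0 0.129 0
```

```text
t 20.7 F [ 1.6 -3.7 -0.6] w 0.0115
now bay 0.0459 -0.0003 z 0.1306 dyaw 0.0016
shift cm [0.5  0.04 0.17] rot deg [ 0.18 -1.39  0.09]
```

Call:
arm_command([
  {"x": 0,"y": 0,"z": 0.06,"rx": 0,"ry": 0,"rz": 0,"grip": 0.5},
])

```text
t: 20.8
tcp_pos: [0.5149, 0.0859, 0.1357]
tcp_rot: [[-0.07, -0.998, -0.005], [-0.997, 0.07, -0.025], [0.026, 0.003, -1.0]]
wrist_force: [0.3, -8.2, 3.0]
gripper_width: 0.0113
```

Call:
arm_command([
  {"x": 0,"y": 0,"z": 0.06,"rx": 0,"ry": 0,"rz": 0,"grip": 0.5},
])

```text
t: 20.9
tcp_pos: [0.5149, 0.0858, 0.1357]
tcp_rot: [[-0.07, -0.998, -0.005], [-0.997, 0.07, -0.025], [0.026, 0.003, -1.0]]
wrist_force: [-3.5, -3.6, 8.0]
gripper_width: 0.0113
```

```bash
python3 go.py 0.041 0.0 0.129 0
```

```text
t 20.9 F [-3.5 -3.6  8. ] w 0.0113
now bay 0.0452 -0.0004 z 0.1297 dyaw 0.0014
shift cm [0.43 0.04 0.08] rot deg [ 0.19 -1.47  0.08]
```

Call:
arm_command([
  {"x": 0,"y": 0,"z": 0,"rx": 0,"ry": 0,"rz": 0,"grip": 0.5},
  {"x": 0,"y": 0,"z": 0,"rx": 0,"ry": 0,"rz": 0,"grip": 0.5},
])

```text
t: 21.1
tcp_pos: [0.5149, 0.0858, 0.1356]
tcp_rot: [[-0.07, -0.998, -0.005], [-0.997, 0.07, -0.025], [0.026, 0.003, -1.0]]
wrist_force: [0.1, -5.5, 2.3]
gripper_width: 0.0113
```

```bash
python3 go.py 0.041 0.0 0.129 0
```

```text
t 21.1 F [ 0.1 -5.5  2.3] w 0.0113
now bay 0.0452 -0.0004 z 0.1297 dyaw 0.0013
shift cm [0.43 0.04 0.08] rot deg [ 0.19 -1.47  0.07]
```

Call:
arm_command([
  {"x": 0.05,"y": 0,"z": 0,"rx": 0,"ry": 0,"rz": 0,"grip": 0.5},
  {"x": 0,"y": 0,"z": 0,"rx": 0,"ry": 0,"rz": 0,"grip": 0.5},
])

```text
t: 21.3
tcp_pos: [0.5149, 0.0858, 0.1357]
tcp_rot: [[-0.07, -0.998, -0.005], [-0.997, 0.07, -0.024], [0.024, 0.003, -1.0]]
wrist_force: [0.0, -4.8, 1.7]
gripper_width: 0.0111
```

```bash
python3 go.py 0.041 0.0 0.129 0
```

```text
t 21.3 F [ 0.  -4.8  1.7] w 0.0111
now bay 0.0452 -0.0004 z 0.1297 dyaw 0.0011
shift cm [0.43 0.04 0.08] rot deg [ 0.18 -1.4   0.06]
```

Call:
arm_command([
  {"x": 0.1,"y": 0,"z": 0,"rx": 0,"ry": 0,"rz": 0,"grip": 0.5},
  {"x": 0,"y": 0,"z": 0,"rx": 0,"ry": 0,"rz": 0,"grip": 0.5},
])

```text
t: 21.5
tcp_pos: [0.5149, 0.0855, 0.1357]
tcp_rot: [[-0.07, -0.998, -0.005], [-0.997, 0.07, -0.022], [0.023, 0.003, -1.0]]
wrist_force: [-0.4, -4.3, 2.3]
gripper_width: 0.0112
```

```bash
python3 go.py 0.041 0.0 0.129 0
```

```text
t 21.5 F [-0.4 -4.3  2.3] w 0.0112
now bay 0.0449 -0.0005 z 0.1297 dyaw 0.0012
shift cm [0.4  0.05 0.08] rot deg [ 0.17 -1.3   0.06]
```

Call:
arm_command([
  {"x": 0.1,"y": 0,"z": -0.02,"rx": 0,"ry": 0,"rz": 0,"grip": 0.5},
  {"x": 0,"y": 0,"z": 0,"rx": 0,"ry": 0,"rz": 0,"grip": 0.5},
])

```text
t: 21.7
tcp_pos: [0.5149, 0.0851, 0.1357]
tcp_rot: [[-0.07, -0.998, -0.004], [-0.997, 0.07, -0.021], [0.021, 0.003, -1.0]]
wrist_force: [-0.9, -3.2, 1.5]
gripper_width: 0.0113
```

```bash
python3 go.py 0.041 0.0 0.129 0
```

```text
t 21.7 F [-0.9 -3.2  1.5] w 0.0113
now bay 0.0445 -0.0004 z 0.1297 dyaw 0.0011
shift cm [0.36 0.05 0.08] rot deg [ 0.16 -1.22  0.06]
```

Call:
arm_command([
  {"x": 0.1,"y": 0,"z": 0,"rx": 0,"ry": 0,"rz": 0,"grip": 0.5},
  {"x": 0,"y": 0,"z": 0,"rx": 0,"ry": 0,"rz": 0,"grip": 0.5},
])

```text
t: 21.9
tcp_pos: [0.5149, 0.0848, 0.1357]
tcp_rot: [[-0.07, -0.998, -0.004], [-0.997, 0.07, -0.019], [0.019, 0.003, -1.0]]
wrist_force: [0.3, -2.3, 1.0]
gripper_width: 0.0111
```

```bash
python3 go.py 0.041 0.0 0.129 0
```

```text
t 21.9 F [ 0.3 -2.3  1. ] w 0.0111
now bay 0.0442 -0.0004 z 0.1297 dyaw 0.0011
shift cm [0.33 0.04 0.07] rot deg [ 0.15 -1.11  0.06]
```

Call:
arm_command([
  {"x": 0.1,"y": 0,"z": 0,"rx": 0,"ry": 0,"rz": 0,"grip": 0.5},
  {"x": 0,"y": 0,"z": 0,"rx": 0,"ry": 0,"rz": 0,"grip": 0.5},
])

```text
t: 22.1
tcp_pos: [0.5148, 0.0845, 0.1357]
tcp_rot: [[-0.07, -0.998, -0.004], [-0.997, 0.07, -0.018], [0.018, 0.002, -1.0]]
wrist_force: [0.2, -1.9, 0.5]
gripper_width: 0.011
```

```bash
python3 go.py 0.041 0.0 0.129 0
```

```text
t 22.1 F [ 0.2 -1.9  0.5] w 0.011
now bay 0.0439 -0.0004 z 0.1297 dyaw 0.001
shift cm [0.3  0.04 0.07] rot deg [ 0.13 -1.02  0.05]
```

Call:
arm_command([
  {"x": 0.1,"y": 0,"z": 0,"rx": 0,"ry": 0,"rz": 0,"grip": 0.5},
  {"x": 0,"y": 0,"z": 0,"rx": 0,"ry": 0,"rz": 0,"grip": 0.5},
])

```text
t: 22.3
tcp_pos: [0.5148, 0.0841, 0.1357]
tcp_rot: [[-0.07, -0.998, -0.003], [-0.997, 0.07, -0.016], [0.016, 0.002, -1.0]]
wrist_force: [0.7, -0.1, 1.0]
gripper_width: 0.011
```

```bash
python3 go.py 0.041 0.0 0.129 0; python3 - <<'E'
from h import *
im,K,T=grab("wrist","wrist20")
E
```

```text
t 22.3 F [ 0.7 -0.1  1. ] w 0.011
now bay 0.0435 -0.0004 z 0.1297 dyaw 0.0009
shift cm [0.26 0.04 0.07] rot deg [ 0.13 -0.92  0.05]
```

Call:
arm_command([
  {"x": 0,"y": 0,"z": 0,"rx": 0,"ry": 0,"rz": 0,"grip": 2},
  {"x": 0,"y": 0,"z": 0,"rx": 0,"ry": 0,"rz": 0,"grip": 3},
  {"x": 0,"y": 0,"z": 0,"rx": 0,"ry": 0,"rz": 0,"grip": 4},
  {"x": 0,"y": 0,"z": 0,"rx": 0,"ry": 0,"rz": 0,"grip": 5},
  {"x": 0,"y": 0,"z": 0,"rx": 0,"ry": 0,"rz": 0,"grip": 6},
  {"x": 0,"y": 0,"z": 0,"rx": 0,"ry": 0,"rz": 0,"grip": 6},
], squeeze=5)

```text
t: 22.95
tcp_pos: [0.5134, 0.0831, 0.1344]
tcp_rot: [[-0.07, -0.998, -0.007], [-0.997, 0.07, -0.018], [0.019, 0.006, -1.0]]
wrist_force: [-0.4, 0.6, -0.3]
gripper_width: 0.054
```

```bash
python3 go.py 0.041 0.0 0.129 0; python3 - <<'E'
from h import *
im,K,T=grab("wrist","wrist21")
a=cv2.imread("pics/wrist20.png")
g=lambda i:cv2.cvtColor(i,cv2.COLOR_BGR2GRAY).astype(np.float32)[120:235,30:235]
print(cv2.phaseCorrelate(g(a),g(im)), "floor:",cv2.phaseCorrelate(cv2.cvtColor(a,cv2.COLOR_BGR2GRAY).astype(np.float32)[20:110,270:430],cv2.cvtColor(im,cv2.COLOR_BGR2GRAY).astype(np.float32)[20:110,270:430]))
E
```

```text
t 22.95 F [-0.4  0.6 -0.3] w 0.054
now bay 0.0424 0.0009 z 0.1284 dyaw 0.0014
shift cm [ 0.15 -0.09 -0.06] rot deg [ 0.34 -1.08  0.08]
((-3.3016280537169393, -1.4303955284697736), 0.6873780147528943) floor: ((-1.0667282896289834, -2.382324430107019), 0.9697521262698703)
```

View pics/wrist21.png

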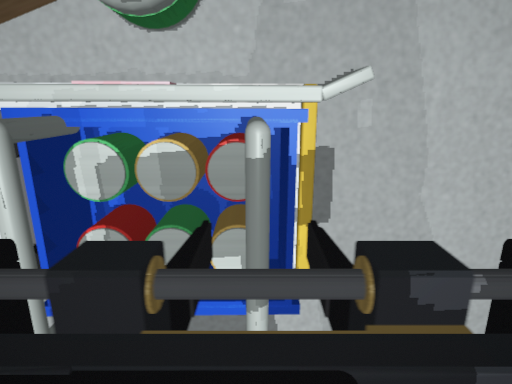

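Call:
arm_command([
  {"x": 0.1,"y": -0.05,"z": -0.1,"rx": 0.2,"ry": -0.5,"rz": 0,"grip": 3},
  {"x": 0,"y": 0,"z": 0,"rx": 0.1,"ry": -0.4,"rz": 0,"grip": 3},
  {"x": 0,"y": 0,"z": 0,"rx": 0,"ry": 0,"rz": 0,"grip": 3},
  {"x": 0,"y": 0,"z": 0,"rx": 0,"ry": 0,"rz": 0,"grip": 3},
  {"x": 0,"y": 0,"z": 0,"rx": 0,"ry": 0,"rz": 0,"grip": 3},
  {"x": 0,"y": 0,"z": 0,"rx": 0,"ry": 0,"rz": 0,"grip": 3},
], squeeze=40)

```text
t: 23.6
tcp_pos: [0.5139, 0.0819, 0.1356]
tcp_rot: [[-0.07, -0.998, -0.0], [-0.998, 0.07, -0.002], [0.002, 0.0, -1.0]]
wrist_force: [-0.5, 0.1, -0.6]
gripper_width: 0.0301
```

```bash
python3 go.py 0.0525 0.0 0.129 0
```

```text
t 23.6 F [-0.5  0.1 -0.6] w 0.0301
now bay 0.0413 0.0003 z 0.1296 dyaw 0.0012
shift cm [-1.12 -0.03  0.06] rot deg [ 0.01 -0.1   0.07]
```

Call:
arm_command([
  {"x": -0.4,"y": 0,"z": 0,"rx": 0,"ry": 0,"rz": 0,"grip": 3},
  {"x": -0.4,"y": 0,"z": 0,"rx": 0,"ry": 0,"rz": 0,"grip": 3},
  {"x": 0,"y": 0,"z": 0,"rx": 0,"ry": 0,"rz": 0,"grip": 3},
  {"x": -0.15,"y": 0,"z": 0,"rx": 0,"ry": 0,"rz": 0,"grip": 3},
])

```text
t: 24.0
tcp_pos: [0.5146, 0.0923, 0.1356]
tcp_rot: [[-0.07, -0.998, -0.0], [-0.998, 0.07, -0.002], [0.002, 0.0, -1.0]]
wrist_force: [-0.6, 0.2, 0.3]
gripper_width: 0.0301
```

Call:
arm_command([
  {"x": -0.2,"y": 0,"z": 0,"rx": 0,"ry": 0,"rz": 0,"grip": 3},
])

```text
t: 24.1
tcp_pos: [0.5148, 0.0936, 0.1356]
tcp_rot: [[-0.069, -0.998, -0.0], [-0.998, 0.069, -0.004], [0.004, 0.0, -1.0]]
wrist_force: [-0.2, -6.4, 0.6]
gripper_width: 0.0302
```

Call:
arm_command([
  {"x": -0.2,"y": 0,"z": 0,"rx": 0,"ry": 0,"rz": 0,"grip": 3},
])

```text
t: 24.2
tcp_pos: [0.5148, 0.0942, 0.1356]
tcp_rot: [[-0.069, -0.998, -0.001], [-0.998, 0.069, -0.008], [0.008, 0.0, -1.0]]
wrist_force: [-1.3, -8.7, 2.4]
gripper_width: 0.0299
```

```bash
python3 go.py 0.0525 0.0 0.129 0
```

```text
t 24.2 F [-1.3 -8.7  2.4] w 0.0299
now bay 0.0536 0.0002 z 0.1296 dyaw 0.0026
shift cm [ 0.12 -0.02  0.06] rot deg [ 0.02 -0.48  0.15]
```

Call:
arm_command([
  {"x": -0.3,"y": 0,"z": 0,"rx": 0,"ry": -0.1,"rz": 0,"grip": 3},
  {"x": -0.3,"y": 0,"z": 0,"rx": 0,"ry": -0.1,"rz": 0,"grip": 3},
])

```text
t: 24.4
tcp_pos: [0.5151, 0.0956, 0.1363]
tcp_rot: [[-0.067, -0.998, -0.002], [-0.998, 0.067, -0.017], [0.017, 0.001, -1.0]]
wrist_force: [-1.7, -10.3, 4.2]
gripper_width: 0.0299
```

```bash
python3 go.py 0.0525 0.0 0.129 0
```

```text
t 24.4 F [ -1.7 -10.3   4.2] w 0.0299
now bay 0.055 0.0001 z 0.1303 dyaw 0.0041
shift cm [ 0.26 -0.01  0.13] rot deg [ 0.07 -0.98  0.23]
```

Call:
arm_command([
  {"x": -0.25,"y": 0,"z": 0,"rx": 0,"ry": 0,"rz": 0,"grip": 3},
  {"x": -0.2,"y": 0,"z": 0,"rx": 0,"ry": 0,"rz": 0,"grip": 3},
  {"x": -0.1,"y": 0,"z": 0,"rx": 0,"ry": 0,"rz": 0,"grip": 3},
  {"x": 0,"y": 0,"z": 0,"rx": 0,"ry": 0,"rz": 0,"grip": 3},
])

```text
t: 24.8
tcp_pos: [0.5146, 0.0951, 0.1358]
tcp_rot: [[-0.067, -0.998, -0.006], [-0.997, 0.067, -0.032], [0.032, 0.004, -0.999]]
wrist_force: [0.5, -3.7, -1.9]
gripper_width: 0.0297
```

Call:
arm_command([
  {"x": 0.05,"y": 0,"z": 0,"rx": 0,"ry": 0,"rz": 0,"grip": 3},
  {"x": 0.05,"y": 0,"z": 0,"rx": 0,"ry": 0,"rz": 0,"grip": 3},
])

```text
t: 25.0
tcp_pos: [0.5146, 0.0945, 0.1357]
tcp_rot: [[-0.067, -0.998, -0.006], [-0.997, 0.067, -0.03], [0.03, 0.004, -1.0]]
wrist_force: [-0.4, -0.1, -0.9]
gripper_width: 0.0302
```

```bash
python3 go.py 0.0525 0.0 0.129 0
```

```text
t 25.0 F [-0.4 -0.1 -0.9] w 0.0302
now bay 0.0538 0.0006 z 0.1297 dyaw 0.0041
shift cm [ 0.15 -0.05  0.07] rot deg [ 0.23 -1.75  0.23]
```

Call:
arm_command([
  {"x": 0.3,"y": 0,"z": 0,"rx": 0,"ry": -0.5,"rz": 0,"grip": 3},
  {"x": 0.3,"y": 0,"z": 0,"rx": 0,"ry": -0.5,"rz": 0,"grip": 4},
  {"x": 0.3,"y": 0,"z": 0,"rx": 0,"ry": -0.5,"rz": 0,"grip": 5},
  {"x": 0,"y": 0,"z": 0,"rx": 0,"ry": 0,"rz": 0,"grip": 6},
  {"x": 0,"y": 0,"z": 0,"rx": 0,"ry": 0,"rz": 0,"grip": 6},
  {"x": 0,"y": 0,"z": 0,"rx": 0,"ry": 0,"rz": 0,"grip": 6},
])

```text
t: 25.6
tcp_pos: [0.5144, 0.0858, 0.1368]
tcp_rot: [[-0.068, -0.998, -0.002], [-0.998, 0.068, 0.001], [-0.001, 0.003, -1.0]]
wrist_force: [0.4, -0.4, 0.4]
gripper_width: 0.0593
```

Call:
arm_command([
  {"x": 0,"y": 0,"z": -1.5,"rx": 0,"ry": 0,"rz": 0,"grip": 6},
  {"x": 0,"y": 0,"z": -2,"rx": 0,"ry": 0,"rz": 0,"grip": 6},
  {"x": 0,"y": 0,"z": -3,"rx": 0,"ry": 0,"rz": 0,"grip": 6},
  {"x": 0,"y": 0,"z": -3,"rx": 0,"ry": 0,"rz": 0,"grip": 6},
  {"x": 0,"y": 0,"z": -3,"rx": 0,"ry": 0,"rz": 0,"grip": 6},
  {"x": 0,"y": 0,"z": 0,"rx": 0,"ry": 0,"rz": 0,"grip": 6},
  {"x": 0,"y": 0,"z": 0,"rx": 0,"ry": 0,"rz": 0,"grip": 6},
])

```text
t: 26.3
tcp_pos: [0.5146, 0.0865, 0.2719]
tcp_rot: [[-0.066, -0.998, -0.0], [-0.998, 0.066, 0.002], [-0.002, 0.0, -1.0]]
wrist_force: [0.0, 0.1, -0.2]
gripper_width: 0.0599
```

```bash
python3 go.py 0.0525 0.0 0.129 0; python3 - <<'E'
from h import *
im,K,T=grab("wrist","wrist22"); np.savez("w22.npz",K=K,T=T)
d=np.load("pose.npz");b=d["b"];c,s=np.cos(b[2]),np.sin(b[2])
o=cv2.resize(im[60:260],None,fx=1.5,fy=1.5,interpolation=cv2.INTER_CUBIC)
cv2.imwrite("pics/w22c.png",o)
im2,K2,T2=grab("scene","scene22")
cv2.imwrite("pics/scene22c.png",cv2.resize(im2[150:235,250:380],None,fx=6,fy=6,interpolation=cv2.INTER_CUBIC))
E
```

```text
t 26.3 F [ 0.   0.1 -0.2] w 0.0599
now bay 0.046 -0.0001 z 0.2659 dyaw 0.005
shift cm [-0.63  0.   13.69] rot deg [0.01 0.09 0.29]
```

View pics/w22c.png

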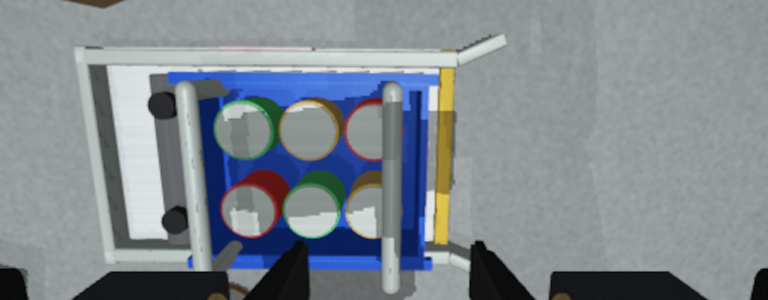

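View pics/scene22c.png

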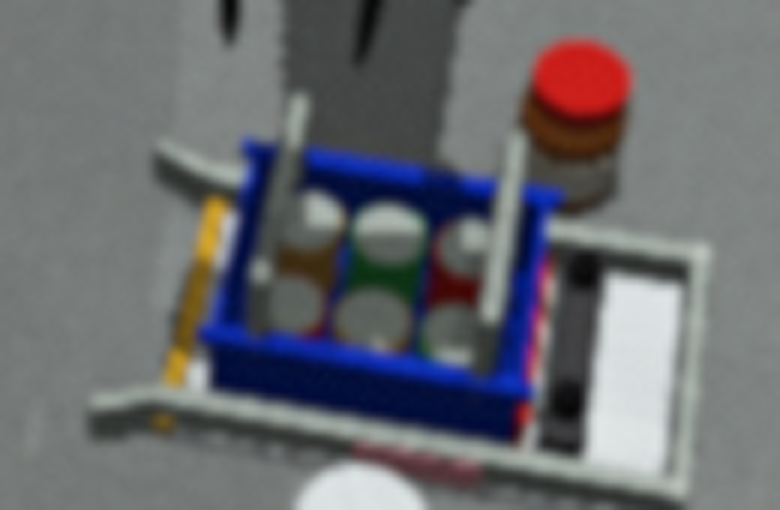

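```bash
python3 - <<'E'
from workcell import ctrl
print(ctrl.job_done())
E
```

```text
the job is handed in; nothing more can be done
None
```

I put the blue tote away in the steel bay and handed the job in at about 26 s of the 72 s allowed. The hand-in gives no verdict.

**What I did:**
- I gripped the tote by its front handle and lifted the leading end about 27 mm, a tilt of about 0.16 rad, with the rear edge left on the worktop.
- I turned it into line with the bay, set the leading end on the yellow lip and drew it in until it tipped forward onto the floor.
- I re-gripped it by the rear handle and slid it in until the tail dropped behind the lip.
- I pressed it against the buffer, first gripped and then again with one finger on the bar. The push peaked at 16 N (with friction and some downward press in it), which I take as roughly 2 to 3 mm of buffer travel.
- I then eased off until the finger force was zero, so friction should hold the buffer slightly pressed.

**Last checks:**
- **Position:** the last pictures show the tote behind the lip, straight and level by eye, with its front face against the red plate. From the arm's readings its rear edge is about 18 mm past the lip's middle.
- **Other goods:** the arm touched none of them, and the jar next to the bay stands where it was. I did not measure the others.

**What is uncertain or disagreed:**
- **Buffer contact:** the final press of a few tenths of a millimetre is too small to see. I inferred it from the forces, because the second push met resistance at once.
- **Buffer position:** forces put the free buffer face about 2 mm further in than the camera fit, at about 188 to 189 mm instead of 186 mm.
- **Rear end while pressing:** in the hardest gripped push the gripper rose about 1.6 mm, so the rear end probably lifted that much. I lowered it again before releasing.

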